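# Hang the routing template up by its S-hook

### The job

Take the S-hook off the rail, feel its free lower end through the small hole in the yellow hanging tab of the plywood template from the side facing the robot, lift the template out of its rack on the hook, and hang it from the rail by the hook's upper bow. Go gently so the tab is not bent (push and pull with less than 15 N), never touch the template with the gripper or arm, and leave the blue tray, the wooden blocks and the glue bottle where they stand. At the end let go: the template must hang free below the bar (a gentle sway does not matter).

Things in the scene. Friction and masses are not known exactly. Their poses are not given: they have to be found in the camera images.
- hook: Dark S-hook of 5 mm wire, 70 g, flat in its x-z plane, hung on the rail, z up, x away from the robot, square to the bar. Wire centre line (x,z) mm: upper tip (-18,14) (-16,24) (-10,32) bow top (3,36) (12,33) (18,25), shank (20,16) to (20,-24), (16,-31) slanting to (-12,-45) (-15,-51) (-15,-59) (-10,-65), bottom (0,-68) (5,-67), lower tip (22,-53). Upper bow opens downwards, 35 mm wide.
- hook_grip (a point): Centre of the red grip block on the hook's shank, at (20,0,0) mm in the hook's frame: 16 mm along the hook's x, 12 mm along its y (pinch it across y, from above), 30 mm tall. The bar lies 17 mm to its -x side and the bow's underside 33.5 mm above it, so fingers come down just beyond the bar.
- hook_tip (a point): Centre of the round end (radius 2.5 mm) of the hook's lower free end, at (22,0,-53) mm in the hook's frame; this end is straight for 22 mm and points along the hook's +x and up at 39 degrees.
- hook_bottom (a point): Wire centre at the bottom of the hook's lower bow, at (0,0,-68) mm in the hook's frame: the upper edge of the tab's hole rests on it when the template hangs.
- hook_bow (a point): Underside of the top of the hook's upper bow, at (3,0,33.5) mm in the hook's frame; it rests on the bar. To unhook: lift 25 to 45 mm, then draw the hook along its +x, clear of the bar; hang it up the reverse way, from beyond the rail.
- template: Loose 6 mm plywood template, 150 mm wide (its y), 120 mm tall, red line, 0.14 to 0.28 kg, upright in the rack with 0.8 mm play each side (leans up to 0.05 rad). Origin: centre of its bottom edge, z up, x square to the sheet, away from the robot. A yellow tab with a hole stands on its top edge (see tab_mid). The robot must not touch it.
- tab_mid (a point): Middle of the tab's travel, at (0,0,148) mm in the template's frame. Tab: yellow, 104 x 3 mm, z 123 to 163 mm, one 12 mm round through hole at z 148 mm. The tab is clamped (holds 8 N) anywhere up to 22 mm to either side in y; NOT measured: feel or look for the hole. It bends back, 0.7 N/mm, to a hard stop at 6 mm, and springs forward over a tip that finds the hole.
- rack: Fixed wooden template rack, 110 x 200 x 46 mm; origin at the centre of its underside, slot along its y, open at both ends, slot floor 12 mm above the bench, cheeks up to z = 46 mm. Lift the template straight up 40 mm or more to clear it.
- rail: Fixed hanging rail: level steel bar, 8 mm diameter, along the body's y at z = 285 mm, 350 mm long, on two wooden posts (24 x 20 mm, up to 293 mm) at y = -165 and +165 mm, on a wooden foot 60 x 360 x 16 mm. Origin: centre of the foot's underside.
- rail_mid (a point): Middle of the bar, on its axis (285 mm above the bench).
- tray: Loose blue plastic tray, 130 x 85 x 35 mm, origin at the centre of its underside; bystander, not to be moved.
- block_a: Wooden corner block in the tray, 50 x 30 x 24 mm, origin underneath; bystander.
- block_b: Second wooden corner block in the tray, 50 x 30 x 24 mm, origin underneath; bystander.
- glue: Yellow glue bottle with a red cap, 52 mm in diameter, 115 mm tall, origin at its underside; bystander, not to be moved.
Not all that is in view belongs to the job. There is more than one size of the rack; the one meant has the size given above. Of the things that look like the hook, the smaller one is meant.

How it is judged:
By the outcome, as a careful person would: the job done as asked, in the order asked, and still so for the second after the job is handed in, with the robot touching nothing.
It also fails if it takes over 72 s, if anything falls off the work surface, if the arm or the gripper's body presses on something with over 40 N, if the wrist force passes 120 N, or if a joint passes its speed limit or range.

### The arm

A 7-joint arm with a two-finger parallel gripper is mounted at the origin on the work surface. World frame = base frame: x ahead of the robot, y to its left, z up, the work surface at z = 0. Lengths are in m, angles in rad, forces in N, time in s.
With the tool pointing down it reaches from about 0.35 to 0.9 m from the base axis. Payload 8.1 kg.
Tool frame: the origin (TCP) lies at the very end of the fingers, on their centre line; the grasp point (between the pads) lies 19 mm behind it (grasp_offset is the distance from the TCP to the grasp point, in m); z points along the fingers, y is the direction in which the jaws open and shut (so a half turn about z gives the same grasp; the last joint's range is limited). The gripper opens to 92 mm and grips with 3 to 60 N. Pads are 19 mm wide; open, the fingers measure 130 mm over their backs; the gripper's body (75 mm by 190 mm) begins 47 mm behind the grasp point.
Start: joints at [-1.415, 0.434, 0.025, 1.573, -0.012, 1.134, -0.075], TCP at [0.16, 0.604, 0.227] pointing down, gripper open.
Joint ranges: [-2.62, 2.62], [-0.44, 2.09], [-1.27, 1.32], [0.08, 2.57], [-1.32, 4.46], [0.12, 2], [-2.74, 2.74]. Speed limits (rad/s): [2.22, 2.22, 3.01, 3.01, 3.14, 3.14, 3.14].

### API

Orientations are given as a unit quaternion [x, y, z, w].
In Python, from bench import * gives the robot as it stands.
- The arm moves only by the tool move_arm, never from a script. Its argument "moves" is a list of rows, each an object with "slide": the shift along the tool's x, y, z in mm, a list of three; "spin": the turn about the tool's z in rad. A call has 1 to 10 rows; each row shifts and turns the commanded pose from where the row before left it, along the tool's axes as they then stand; what a row does not reach is not made up. A row lasts 1/10 s, in which the tool goes at most 50 mm and 8.59 degrees, less where a joint would pass 70% of its speed; a pose out of reach is approached as far as the arm can. A call is refused whole if a number of a shift passes 50 or a number of a turn 0.15, either way. A call with a gripper value outside its range is refused whole. "claw" is the opening, from -1 (shut) to 1 (fully open), set as the call begins (left out, the last holds). The fingers move at their own pace and stop on an object; "grip_force" is the grip in N (left out, the last holds). Time passes only in rows, so rows that do not move let the fingers close. It gives the time, the measured TCP pose, the force and the opening at its end, in the units of the state.
- sense(): the state, without advancing time (a new reading comes with each control period).
- read_camera(name): name is "side" or "top" or "wrist"; returns the picture (400x640x3 uint8, red, green, blue); there is no depth.
- camera_info(name): a dict with "mtx" (3x3 intrinsics, pixels), "R" (3x3) and "t" (3): a world point X has camera coordinates R X + t. Camera axes: x right, y down, z forward; pixel columns grow to the right and rows downward; lengths in m; the calibration is good to about 2 mm. The wrist camera is an equidistant fisheye: a pixel r from the principal point sees the ray r / f radians off the axis. A picture is of the moment at which its call begins: read the wrist's pose just before it. camera_info takes no time and is no camera call; for the wrist camera it gives the pose at the moment of the call.
- sign_off(): hands the job in, once; it reports no verdict.
The state is a dict: "t": time; "q": joint angles; "qd": joint speeds; "joint_torque": joint torques, N m; "tcp_pos": TCP position; "ee_rot": TCP orientation; "force": force on the tool from outside, world axes, zero at the start; "wrist_torque": the same for the moment, N m; "grip_width": opening from 0.0 (shut) to 1.0 (fully open).
Only numpy, scipy, OpenCV 4.12 (cv2) and the standard library are available. Lean on these libraries where they do the work, as an engineer would, in place of code of your own. Each camera call takes 0.05 s, during which the arm holds its last target.

## Working session

There is one attempt and no reset: what is moved stays moved. The work goes in short steps, Python scripts to look and compute and a tool call to move; the robot and the scene stay as the last step left them, time stands still between calls to the robot, and variables do not carry over. Pictures are saved under pics/ and viewed, and the job is handed in when it is done.

Besides the shell and the picture viewer there is one more tool, called after "Emit:" as name(argument=value, ...) on one line, values as JSON. move_arm: Moves the arm, as the interface text tells. Its arguments: {"type":"object","properties":{"moves":{"type":"array","items":{"type":"object","properties":{"slide":{"type":"array","items":{"type":"number"}},"spin":{"type":"number"}}}},"claw":{"type":"number"},"grip_force":{"type":"number"}},"required":["moves"]}

```bash
ls; mkdir -p pics; python3 - <<'E'
from bench import *
import cv2
for n in ["side","top","wrist"]:
    ci=camera_info(n); print(n,ci['mtx'],ci['R'],ci['t'])
    im=read_camera(n); cv2.imwrite(f"pics/{n}0.png",im[:,:,::-1])
print(sense())
E
```

```text
pics
side [[431.60137391   0.         319.83078353]
 [  0.         431.60137391 201.37185462]
 [  0.           0.           1.        ]] [[-0.85114645 -0.52477415 -0.01272015]
 [-0.34994061  0.58530764 -0.73140723]
 [ 0.39126881 -0.61808337 -0.68182231]] [0.44714596 0.34701836 0.85989646]
top [[487.43838177   0.         314.90934045]
 [  0.         487.43838177 192.98661188]
 [  0.           0.           1.        ]] [[-1.29384152e-03 -9.99995232e-01  2.80405405e-03]
 [-9.78544330e-01  6.88350617e-04 -2.06035239e-01]
 [ 2.06032326e-01 -3.01046814e-03 -9.78540555e-01]] [0.0051231  0.56534515 1.48920926]
wrist [[309.70691629   0.         319.23142647]
 [  0.         309.70691629 200.54535715]
 [  0.           0.           1.        ]] [[ 2.55475069e-01  9.66815521e-01 -4.87241532e-04]
 [ 9.25948495e-01 -2.44531171e-01  2.87791402e-01]
 [ 2.78122049e-01 -7.39746887e-02 -9.57692994e-01]] [-0.62471652 -0.0365938   0.39078406]
{'t': 0.15, 'q': array([-1.41460575,  0.43510059,  0.02497936,  1.57386944, -0.01161006,
        1.13402326, -0.07510416]), 'qd': array([ 0.00079132, -0.00116397,  0.00017298, -0.00263772,  0.00198295,
        0.00111009,  0.00174434]), 'joint_torque': array([ 1.10806130e-03, -6.68262362e+01,  9.85470302e-01, -3.14696896e+01,
       -6.05523284e-02,  3.93020350e-02,  1.05884828e-04]), 'tcp_pos': array([0.15989003, 0.60379717, 0.22610913]), 'ee_rot': array([ 1.29074958e-01,  9.91634641e-01, -6.27169005e-04, -2.70845183e-05]), 'force': array([ 0.27646707, -0.28349482, -0.90911897]), 'wrist_torque': array([-0.00078719,  0.03005348,  0.09115105]), 'grip_width': 1.0014384019292193}
```

View pics/side0.png

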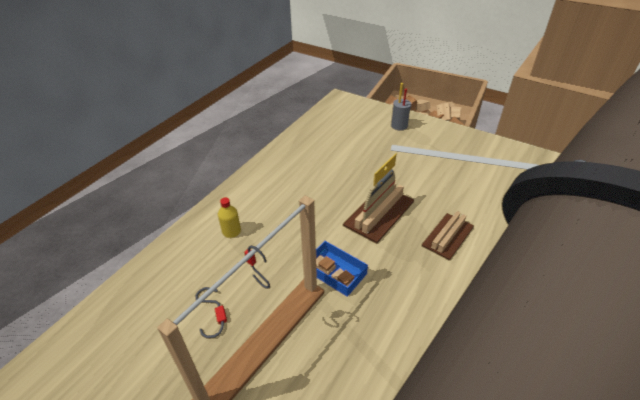

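View pics/top0.png

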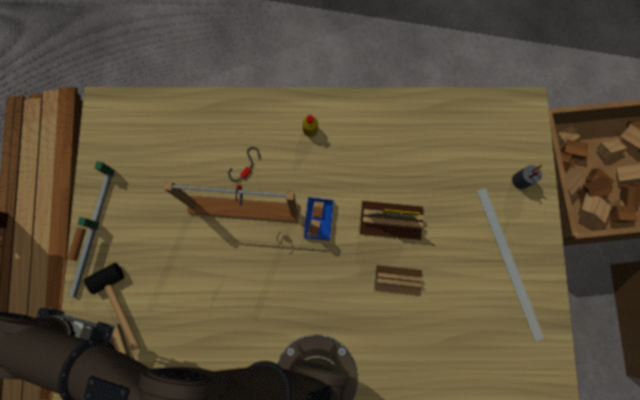

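View pics/wrist0.png

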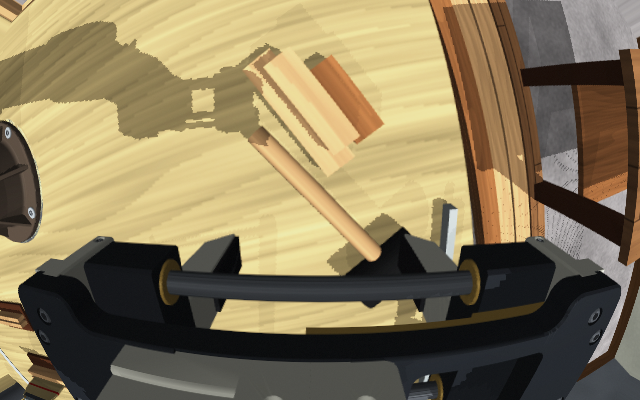

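```bash
python3 - <<'E'
import cv2
s=cv2.imread("pics/side0.png"); t=cv2.imread("pics/top0.png")
cv2.imwrite("pics/c1.png",cv2.resize(s[190:390,150:370],None,fx=3.5,fy=3,interpolation=cv2.INTER_CUBIC))
cv2.imwrite("pics/c2.png",cv2.resize(t[100:300,150:440],None,fx=2.75,fy=2.75,interpolation=cv2.INTER_CUBIC))
cv2.imwrite("pics/c3.png",cv2.resize(s[140:260,330:490],None,fx=5,fy=5,interpolation=cv2.INTER_CUBIC))
E
```

```text
(no output)
```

View pics/c1.png

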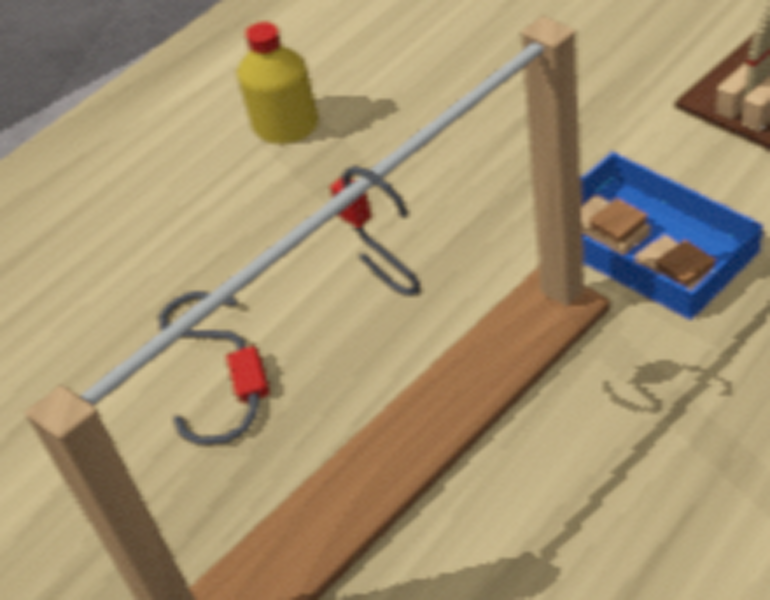

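View pics/c2.png

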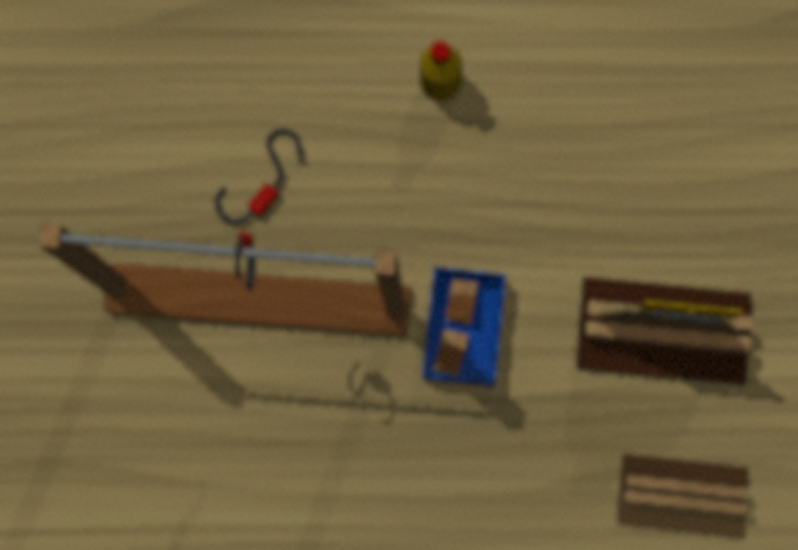

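View pics/c3.png

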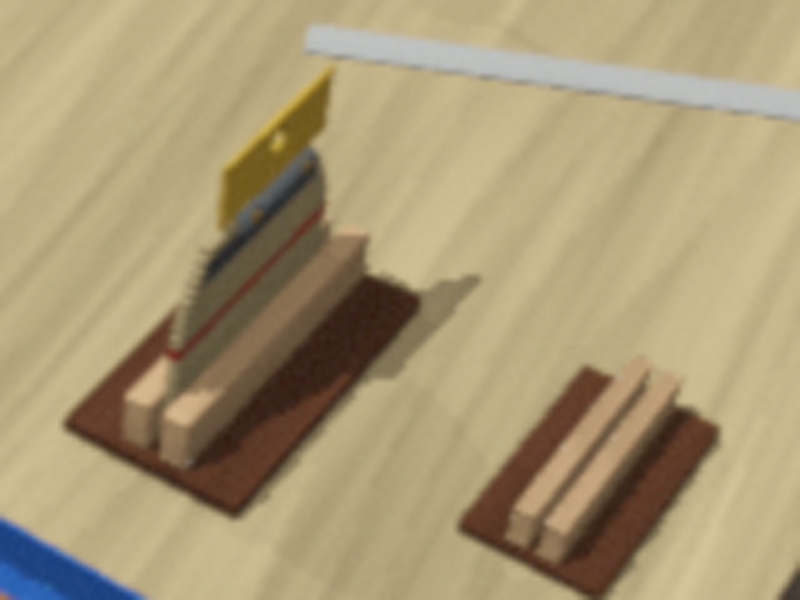

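```bash
cat > h.py <<'E'
import numpy as np, cv2
from bench import *
from scipy.spatial.transform import Rotation as Rn
def cam(n): 
    c=camera_info(n); return np.array(c['mtx']),np.array(c['R']),np.array(c['t'])
def ray(n,u,v,c=None):
    K,R,t=c or cam(n)
    x=np.array([(u-K[0,2])/K[0,0],(v-K[1,2])/K[1,1]])
    if n=='wrist':
        th=np.linalg.norm(x); d=np.r_[x/th*np.sin(th),np.cos(th)]
    else: d=np.r_[x,1]
    return -R.T@t, R.T@(d/np.linalg.norm(d))
def atz(n,u,v,z,c=None):
    o,d=ray(n,u,v,c); return o+d*(z-o[2])/d[2]
def proj(n,X,c=None):
    K,R,t=c or cam(n)
    p=R@np.asarray(X,float)+t
    if n=='wrist':
        r=np.hypot(p[0],p[1]); th=np.arctan2(r,p[2]); q=p[:2]/max(r,1e-9)*th
    else: q=p[:2]/p[2]
    return np.array([K[0,0]*q[0]+K[0,2],K[1,1]*q[1]+K[1,2]])
def tri(*obs):
    A=np.zeros((3,3));b=np.zeros(3)
    for o in obs:
        o0,d=ray(*o); P=np.eye(3)-np.outer(d,d); A+=P;b+=P@o0
    X=np.linalg.solve(A,b); return X
def crop(im,name,u0,v0,u1,v1,f):
    c=cv2.resize(im[v0:v1,u0:u1],None,fx=f,fy=f,interpolation=cv2.INTER_NEAREST)
    for u in range(u0,u1,10): 
        cv2.putText(c,str(u),((u-u0)*f,8),0,.3,(0,0,255),1); cv2.line(c,((u-u0)*f,0),((u-u0)*f,6),(0,0,255),1)
    for v in range(v0,v1,10): cv2.putText(c,str(v),(0,(v-v0)*f+4),0,.3,(0,0,255),1)
    cv2.imwrite(name,c)
E
python3 - <<'E'
from h import *
s=cv2.imread("pics/side0.png"); t=cv2.imread("pics/top0.png")
crop(t,"pics/d1.png",355,195,435,245,10)
crop(s,"pics/d2.png",340,150,420,240,6)
crop(t,"pics/d3.png",155,140,305,225,5)
crop(s,"pics/d4.png",230,235,290,295,9)
print(cam('side')[1].T@-cam('side')[2],cam('top')[1].T@-cam('top')[2])
E
```

```text
[0.16557185 0.56302585 0.84579609] [0.24639667 0.00921714 1.57371831]
```

View pics/d1.png

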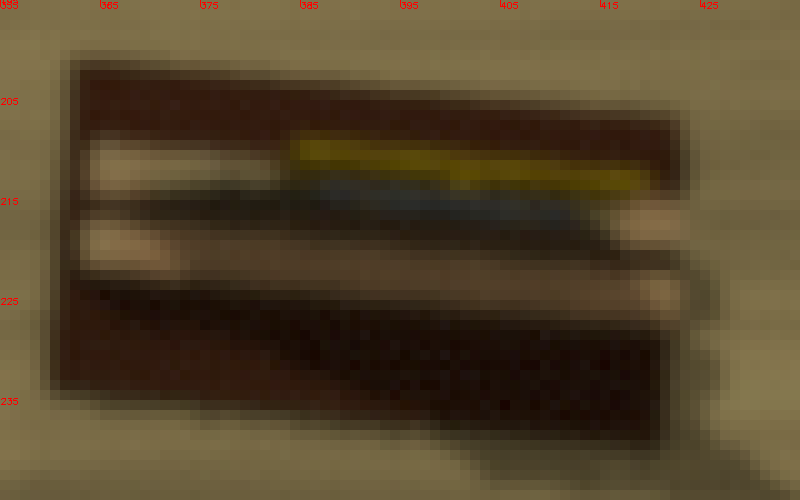

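View pics/d2.png

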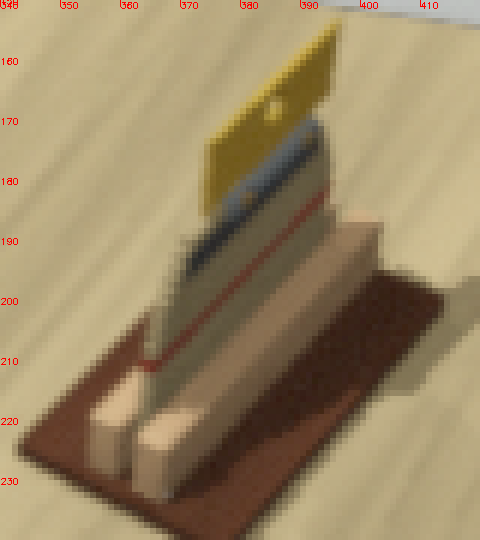

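View pics/d3.png

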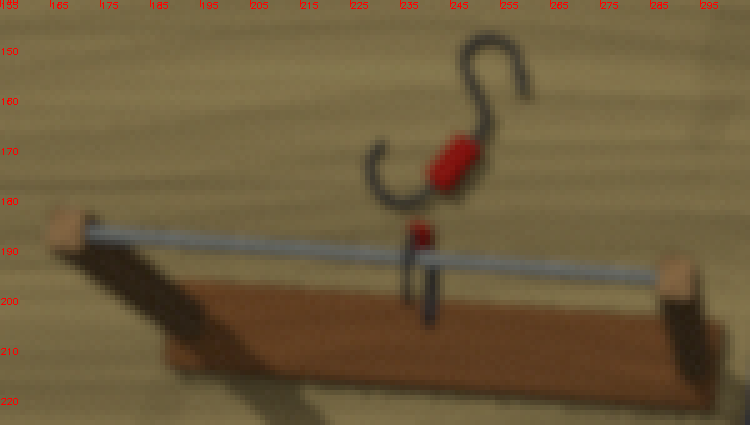

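View pics/d4.png

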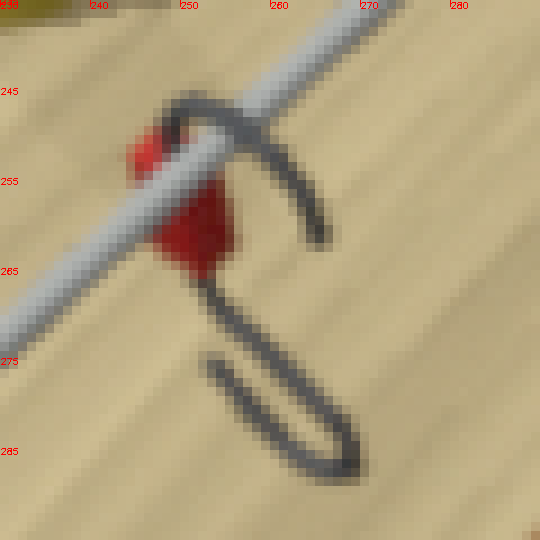

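```bash
python3 - <<'E'
from h import *
np.set_printoptions(precision=4,suppress=True)
a=atz('top',168,186,.293);b=atz('top',289.5,195.5,.293);print('posts',a,b,(a+b)/2,np.linalg.norm(a-b))
y=np.arctan2(-(a-b)[0],(a-b)[1]);print('rail yaw',y)
ba=atz('side',173+0,326,.293);print('side')
R=[atz('top',u,v,.012) for u,v in [(362,200.5),(423,205.7),(421,239.5),(360,234.7)]]
print(np.array(R),np.mean(R,0),[np.linalg.norm(R[i]-R[(i+1)%4]) for i in range(4)])
d=R[0]-R[1];print('rack yaw',np.arctan2(-d[0],d[1]));d=R[3]-R[2];print('rack yaw',np.arctan2(-d[0],d[1]))
Rs=[atz('side',u,v,.0) for u,v in [(342,224.5),(413,200)]];print(Rs)
# tab top corners
for s,tp in [((374,173.5),(384.2,210)),((395.3,153.5),(420,213))]:
    print('tab', atz('side',*s,.175),atz('top',*tp,.175),tri(('side',*s),('top',*tp)))
print('hole',atz('side',385.5,168,.160))
print('grip top?',tri(('side',250,255),('top',238.5,187.5)))
for s,tp in [((254.3,275.5),None),((265.3,261.5),(236,200))]:
    if tp: print('uppertip',tri(('side',*s),('top',*tp)))
print('bar mid side')
E
```

```text
posts [0.5355 0.4006 0.293 ] [0.5092 0.0734 0.293 ] [0.5224 0.237  0.293 ] 0.32819678068959124
rail yaw -0.08031388975683326
side
[[ 0.55   -0.1493  0.012 ]
 [ 0.5326 -0.3477  0.012 ]
 [ 0.4223 -0.3361  0.012 ]
 [ 0.438  -0.1405  0.012 ]] [ 0.4857 -0.2434  0.012 ] [np.float64(0.19921215099698553), np.float64(0.11092924883792052), np.float64(0.19627413853364267), np.float64(0.1124120949219482)]
rack yaw -0.08749348907917998
rack yaw -0.07987620558358066
[array([ 0.5509, -0.1562,  0.    ]), array([ 0.4242, -0.346 ,  0.    ])]
tab [ 0.4893 -0.198   0.175 ] [ 0.4901 -0.1968  0.175 ] [ 0.4894 -0.1968  0.1759]
tab [ 0.4785 -0.299   0.175 ] [ 0.4812 -0.3007  0.175 ] [ 0.4805 -0.3014  0.173 ]
hole [ 0.4814 -0.2496  0.16  ]
grip top? [0.5361 0.2146 0.2614]
uppertip [0.4987 0.2186 0.2717]
bar mid side
```

Emit:
move_arm(moves=[{"slide": [0, 0, -40], "spin": -0.088}, {"slide": [0, 0, -45], "spin": -0.088}, {"slide": [0, 0, -45]}, {"slide": [0, 0, -43]}, {"slide": [-20, -18, 0]}, {"slide": [-32, -28, 0]}, {"slide": [-32, -28, 0]}, {"slide": [-32, -28, 0]}, {"slide": [-32, -28, 0]}, {"slide": [-32, -28, 0]}])

```text
validation failed for argument at $.mo...
```

Emit:
move_arm(moves=[{"slide": [-32, -28, 0]}, {"slide": [-32, -28, 0]}, {"slide": [-32, -28, 0]}, {"slide": [-32, -28, 0]}, {"slide": [-32, -28, 0]}, {"slide": [-32, -28, 0]}, {"slide": [-25, -20, 0]}, {"slide": [-14, -10, 0]}, {"slide": [0, 0, 0]}, {"slide": [0, 0, 0]}])

```text
validation failed for argument at $.mo...
```

```bash
cat >> h.py <<'E'
np.set_printoptions(precision=4,suppress=True)
def st():
    s=sense(); R=Rn.from_quat(s['ee_rot']).as_matrix(); 
    print('t',round(s['t'],2),'tcp',s['tcp_pos'],'tooly yaw',round(np.arctan2(-R[0,1],R[1,1]),4),'z',R[:,2],'F',s['force'],'grip',round(s['grip_width'],3)); return s,R
def todo(target,yaw=None):
    s,R=st(); d=R.T@(np.array(target)-s['tcp_pos'])*1000
    print('slide mm',d.round(1)); 
    if yaw is not None: print('spin',-(yaw-np.arctan2(-R[0,1],R[1,1])))
def snap(n,name):
    c=cam(n); im=read_camera(n); im=im[:,:,::-1].copy(); cv2.imwrite(name,im); return im,c
E
python3 - <<'E'
from h import *
st()
im,c=snap('wrist','pics/w1.png')
E
```

```text
t 0.15 tcp [0.1599 0.6038 0.2261] tooly yaw -0.2589 z [-0.0002 -0.0012 -1.    ] F [ 0.2765 -0.2835 -0.9091] grip 1.001
```

View pics/w1.png

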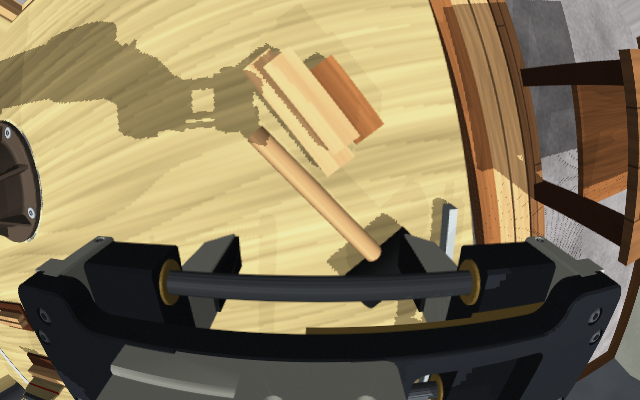

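Emit:
move_arm(moves=[{"slide": [0, 0, -40], "spin": -0.088}, {"slide": [0, 0, -45], "spin": -0.088}, {"slide": [0, 0, -45], "spin": 0}, {"slide": [0, 0, -43], "spin": 0}, {"slide": [-20, -18, 0], "spin": 0}, {"slide": [-32, -28, 0], "spin": 0}, {"slide": [-32, -28, 0], "spin": 0}, {"slide": [-32, -28, 0], "spin": 0}, {"slide": [-32, -28, 0], "spin": 0}, {"slide": [-32, -28, 0], "spin": 0}])

```text
t: 1.2
tcp_pos: [0.3272, 0.4303, 0.3997]
ee_rot: [0.041, 0.999, 0.0, -0.0]
force: [1.9, 0.5, 0.6]
grip_width: 0.993
```

Emit:
move_arm(moves=[{"slide": [-32, -28, 0], "spin": 0}, {"slide": [-32, -28, 0], "spin": 0}, {"slide": [-32, -28, 0], "spin": 0}, {"slide": [-32, -28, 0], "spin": 0}, {"slide": [-32, -28, 0], "spin": 0}, {"slide": [-32, -28, 0], "spin": 0}, {"slide": [-25, -20, 0], "spin": 0}, {"slide": [-14, -10, 0], "spin": 0}, {"slide": [0, 0, 0], "spin": 0}, {"slide": [0, 0, 0], "spin": 0}])

```text
t: 2.2
tcp_pos: [0.5398, 0.2156, 0.3994]
ee_rot: [0.042, 0.999, 0.0, -0.0]
force: [-0.3, 0.4, 0.6]
grip_width: 0.999
```

```bash
python3 - <<'E'
from h import *
st()
im,c=snap('wrist','pics/w2.png')
st()
E
```

```text
t 2.2 tcp [0.5398 0.2156 0.3994] tooly yaw -0.0832 z [-0.0007  0.0001 -1.    ] F [-0.2729  0.4359  0.618 ] grip 0.999
t 2.25 tcp [0.5394 0.2163 0.3995] tooly yaw -0.0818 z [-0.0007  0.0004 -1.    ] F [-0.3603  0.3713  0.2174] grip 0.999
```

View pics/w2.png

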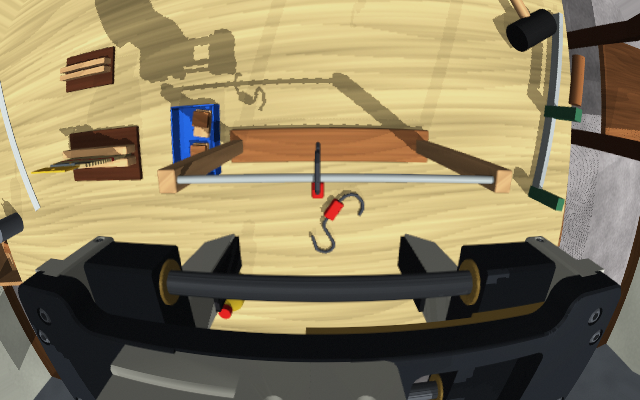

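```bash
python3 - <<'E'
from h import *
im=cv2.imread('pics/w2.png')
crop(im,'pics/w2c.png',280,130,360,215,7)
c=cam('wrist')
for z in (.2705,.2555): print(z,atz('wrist',317.5,190,z,c))
for p in [(180,179),(490,181)]: print('bar',atz('wrist',*p,.2875,c))
for p in [(318,143)]: print('uppertip y',atz('wrist',*p,.2695,c))
for p in [(159.,180.),(512,181.)]: print('post',atz('wrist',*p,.293,c))
E
```

```text
0.2705 [0.5373 0.2152 0.2705]
0.2555 [0.5412 0.2149 0.2555]
bar [0.5105 0.0852 0.2875]
bar [0.5365 0.388  0.2875]
uppertip y [0.4924 0.2194 0.2695]
post [0.5081 0.0645 0.293 ]
post [0.5366 0.4124 0.293 ]
```

View pics/w2c.png

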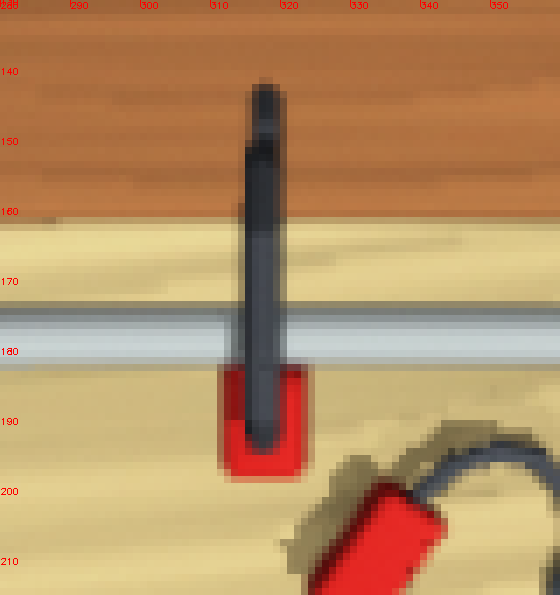

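```bash
python3 - <<'E'
from h import *
c=cam('wrist')
print('far edge',atz('wrist',317,197.7,.2705,c), 'sides',atz('wrist',311.5,195,.2705,c),atz('wrist',322.5,195,.2705,c))
print('bowtop',atz('wrist',316.8,178,.294,c))
todo([.5395,.2145,.2375],-.0855)
E
```

```text
far edge [0.545  0.2141 0.2705] sides [0.5418 0.2091 0.2705] [0.5427 0.2196 0.2705]
bowtop [0.5203 0.2161 0.294 ]
t 2.25 tcp [0.5394 0.2163 0.3995] tooly yaw -0.0818 z [-0.0007  0.0004 -1.    ] F [-0.3603  0.3713  0.2174] grip 0.999
slide mm [ -0.3  -1.9 162. ]
spin 0.003689065115582854
```

Emit:
move_arm(moves=[{"slide": [-0.6, -2, 15], "spin": 0.003}, {"slide": [0, 0, 22], "spin": 0}, {"slide": [0, 0, 22], "spin": 0}, {"slide": [0, 0, 22], "spin": 0}, {"slide": [0, 0, 20], "spin": 0}, {"slide": [0, 0, 20], "spin": 0}, {"slide": [0, 0, 16], "spin": 0}, {"slide": [0, 0, 8], "spin": 0}, {"slide": [0, 0, 0], "spin": 0}, {"slide": [0, 0, 0], "spin": 0}])

```text
t: 3.25
tcp_pos: [0.5405, 0.214, 0.2555]
ee_rot: [0.042, 0.999, 0.0, 0.0]
force: [-0.1, 0.3, 0.8]
grip_width: 1.003
```

```bash
python3 - <<'E'
from h import *
todo([.540,.2143,.238],-.0855)
im,c=snap('wrist','pics/w3.png')
E
```

```text
t 3.25 tcp [0.5405 0.214  0.2555] tooly yaw -0.085 z [ 0.0007  0.0006 -1.    ] F [-0.0917  0.3452  0.847 ] grip 1.003
slide mm [ 0.6  0.2 17.5]
spin 0.0005344334313468341
```

View pics/w3.png

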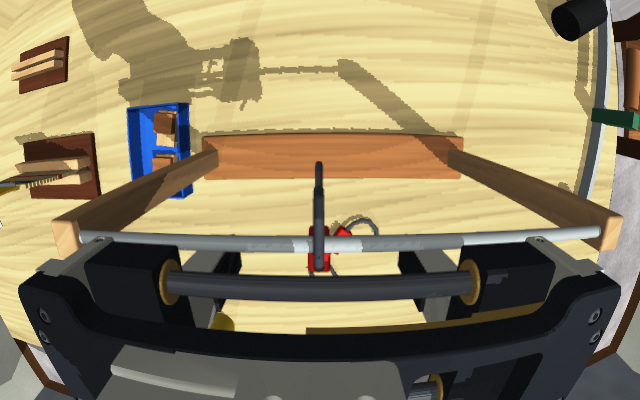

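Emit:
move_arm(moves=[{"slide": [0.3, 0, 8], "spin": 0}, {"slide": [0.3, 0, 7], "spin": 0}, {"slide": [0, 0, 2], "spin": 0}, {"slide": [0, 0, 0], "spin": 0}, {"slide": [0, 0, 0], "spin": 0}])

```text
t: 3.8
tcp_pos: [0.54, 0.2134, 0.2378]
ee_rot: [0.043, 0.999, 0.0, 0.0]
force: [0.0, 0.0, 0.3]
grip_width: 1.004
```

Emit:
move_arm(claw=-1, grip_force=40, moves=[{"slide": [0, 0, 0], "spin": 0}, {"slide": [0, 0, 0], "spin": 0}, {"slide": [0, 0, 0], "spin": 0}, {"slide": [0, 0, 0], "spin": 0}, {"slide": [0, 0, 0], "spin": 0}, {"slide": [0, 0, 0], "spin": 0}, {"slide": [0, 0, 0], "spin": 0}, {"slide": [0, 0, 0], "spin": 0}, {"slide": [0, 0, 0], "spin": 0}, {"slide": [0, 0, 0], "spin": 0}])

```text
t: 4.8
tcp_pos: [0.5399, 0.2134, 0.2377]
ee_rot: [0.043, 0.999, 0.0, 0.0]
force: [0.1, -0.5, 0.4]
grip_width: 0.18
```

```bash
python3 - <<'E'
from h import *
todo([.540,.2143,.238],-.0855)
im,c=snap('wrist','pics/w4.png')
im,c=snap('side','pics/s4.png')
crop(im,'pics/s4c.png',210,200,310,300,6)
E
```

```text
t 4.8 tcp [0.5399 0.2134 0.2377] tooly yaw -0.0859 z [ 0.      0.0001 -1.    ] F [ 0.1024 -0.4933  0.4112] grip 0.18
slide mm [-0.   0.9 -0.3]
spin -0.0004037781669432583
```

View pics/w4.png

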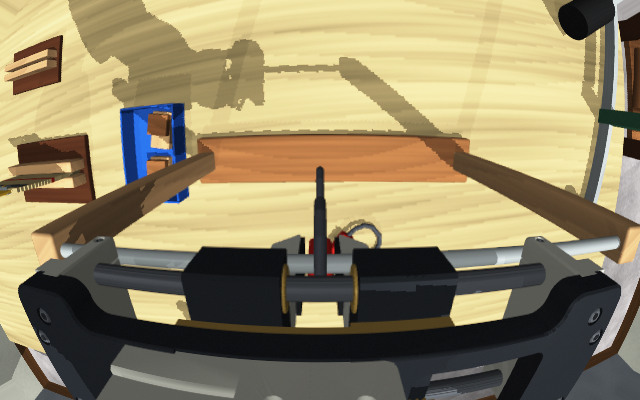

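View pics/s4c.png

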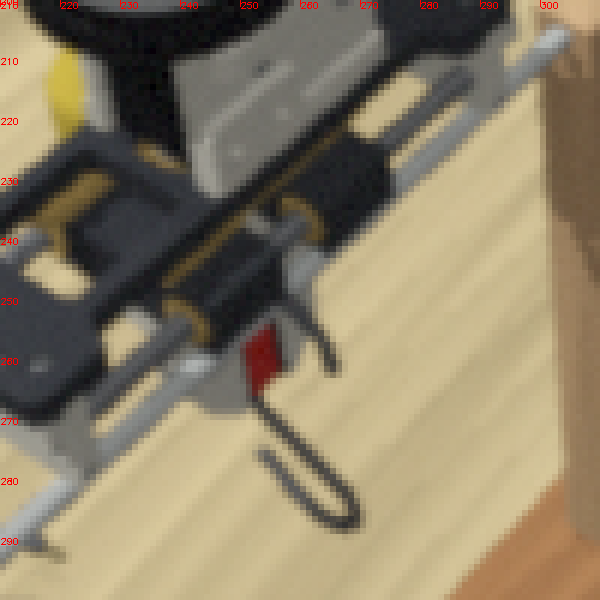

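Emit:
move_arm(moves=[{"slide": [0, 0, -4], "spin": 0}, {"slide": [0, 0, -8], "spin": 0}, {"slide": [0, 0, -10], "spin": 0}, {"slide": [0, 0, -8], "spin": 0}, {"slide": [0, 0, -5], "spin": 0}, {"slide": [0, 0, 0], "spin": 0}, {"slide": [0, 0, 0], "spin": 0}])

```text
t: 5.6
tcp_pos: [0.5399, 0.2134, 0.2727]
ee_rot: [0.043, 0.999, 0.0, 0.0]
force: [-0.1, 0.6, 0.1]
grip_width: 0.123
```

```bash
python3 - <<'E'
from h import *
st()
im,c=snap('wrist','pics/w5.png')
im,c=snap('side','pics/s5.png')
crop(im,'pics/s5c.png',210,180,310,300,5)
E
```

```text
t 5.6 tcp [0.5399 0.2134 0.2727] tooly yaw -0.0858 z [ 0.      0.0001 -1.    ] F [-0.1145  0.633   0.0897] grip 0.123
```

View pics/s5c.png

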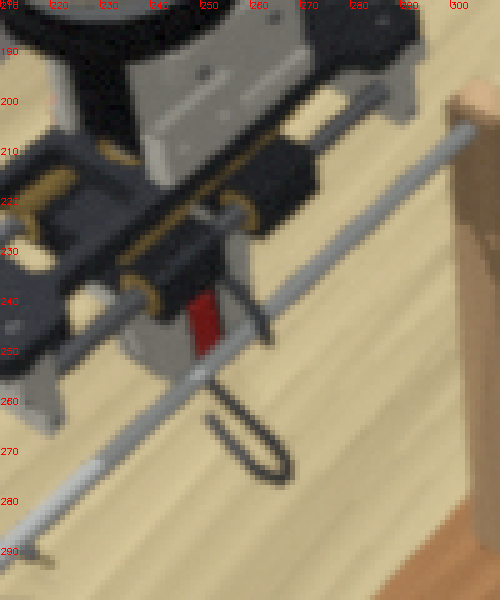

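View pics/w5.png

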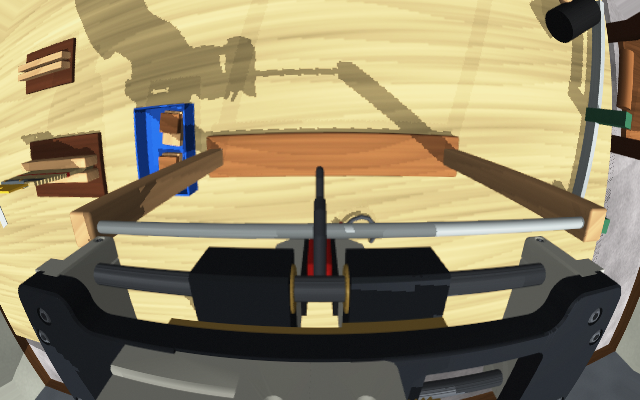

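```bash
cat >> h.py <<'E'
WIRE=np.array([(-18,14),(-16,24),(-10,32),(3,36),(12,33),(18,25),(20,16),(20,-24),(16,-31),(-12,-45),(-15,-51),(-15,-59),(-10,-65),(0,-68),(5,-67),(22,-53)])/1000.
def overlay(im,c,n,org,yaw,name,box,f):
    ex=np.array([np.cos(yaw),np.sin(yaw),0])
    P=[np.array(org)+ex*x+np.array([0,0,z]) for x,z in WIRE]
    px=np.array([proj(n,p,c) for p in P])
    u0,v0,u1,v1=box
    cc=cv2.resize(im[v0:v1,u0:u1],None,fx=f,fy=f,interpolation=cv2.INTER_NEAREST)
    q=((px-[u0,v0]+.5)*f).astype(int)
    cv2.polylines(cc,[q.reshape(-1,1,2)],False,(0,255,0),1)
    cv2.imwrite(name,cc); return px
def horg(tcp,yaw,dx=0.0015,dz=0.0): # hook origin from tcp: grip centre dx toward -x of pads, z 19mm above tcp + dz
    ex=np.array([np.cos(yaw),np.sin(yaw),0]); 
    return np.array(tcp)+np.array([0,0,.019+dz])-ex*(.020+dx)
E
python3 - <<'E'
from h import *
c=cam('side')
im=cv2.imread('pics/s5.png')
for dz in (0,-.005,-.010):
    o=horg([.5399,.2134,.2727],-.0858,dz=dz)
    px=overlay(im,c,'side',o,-.0858,'pics/ov%d.png'%int(-dz*1000),(210,200,310,300),6)
    print(dz,px[-3],px[-1],px[0])
im=cv2.imread('pics/s4.png')
o=np.array([.5385,.2143,.2555])-.02*np.array([np.cos(-.0858),np.sin(-.0858),0])
print(overlay(im,c,'side',o,-.0858,'pics/ov4.png',(210,200,310,300),6)[[-3,-1,0]])
E
```

```text
0 [258.7697 272.4255] [248.8084 261.4981] [261.4164 246.8433]
-0.005 [259.0715 274.1371] [249.1539 263.2586] [261.7326 248.8292]
-0.01 [259.3707 275.8339] [249.4965 265.0038] [262.0457 250.7963]
[[260.6033 284.7602]
 [250.9446 274.1711]
 [263.3219 261.0872]]
```

View pics/ov0.png

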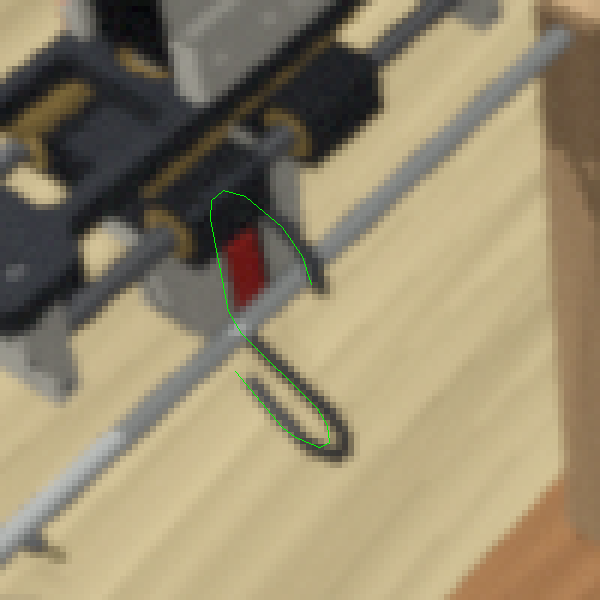

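View pics/ov4.png

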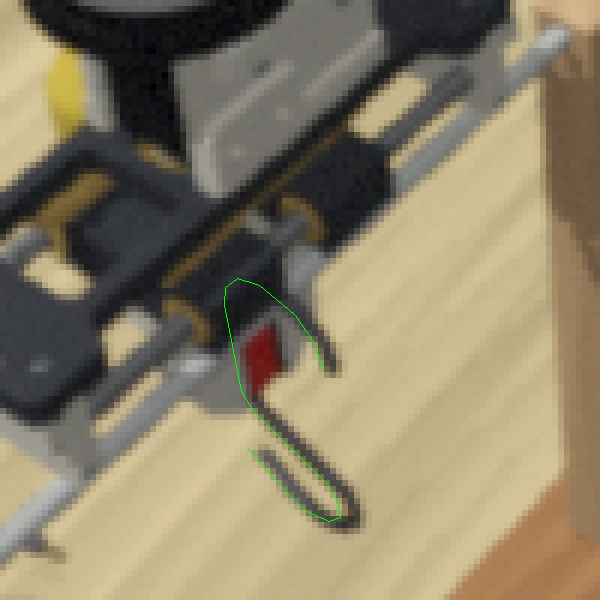

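Emit:
move_arm(moves=[{"slide": [-5, 0, 0], "spin": 0}, {"slide": [-10, 0, 0], "spin": 0}, {"slide": [-12, 0, 0], "spin": 0}, {"slide": [-12, 0, 0], "spin": 0}, {"slide": [-8, 0, 0], "spin": 0}, {"slide": [-3, 0, -15], "spin": 0}, {"slide": [0, 0, -30], "spin": 0}, {"slide": [0, 0, -40], "spin": 0}, {"slide": [0, 0, -35], "spin": 0}, {"slide": [0, 0, -10], "spin": 0}])

```text
t: 6.7
tcp_pos: [0.5914, 0.2091, 0.4069]
ee_rot: [0.043, 0.999, 0.001, 0.003]
force: [1.4, -0.2, -0.7]
grip_width: 0.129
```

```bash
python3 - <<'E'
from h import *
im,c=snap('side','pics/s6.png')
crop(im,'pics/s6c.png',190,150,310,300,4)
todo([.43,-.245,.40],-.083)
E
```

```text
t 6.75 tcp [0.5913 0.2091 0.4065] tooly yaw -0.0863 z [ 0.0051  0.0021 -1.    ] F [0.4147 0.4384 0.3267] grip 0.129
slide mm [ 121.6 -466.4    4.7]
spin -0.0032937610470170076
```

View pics/s6c.png

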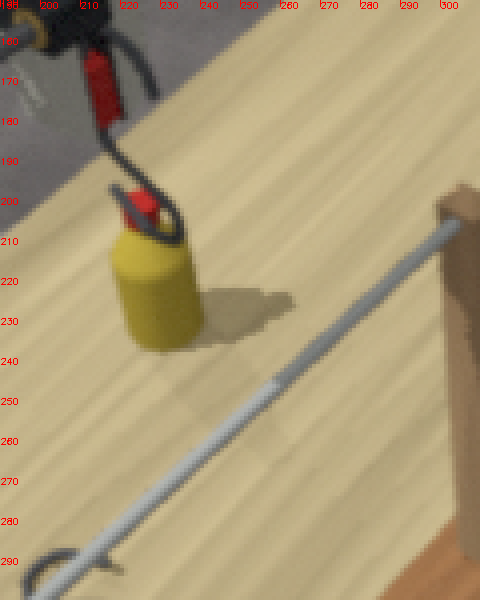

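Emit:
move_arm(moves=[{"slide": [4, -16, 0], "spin": 0}, {"slide": [8, -30, 0], "spin": 0}, {"slide": [9, -35, 0], "spin": 0}, {"slide": [9, -35, 0], "spin": 0}, {"slide": [9, -35, 0], "spin": 0}, {"slide": [9, -35, 0], "spin": 0}, {"slide": [9, -35, 0], "spin": 0}, {"slide": [9, -35, 0], "spin": 0}, {"slide": [9, -35, 0], "spin": 0}, {"slide": [9, -35, 0], "spin": 0}])

```text
t: 7.75
tcp_pos: [0.4757, -0.1106, 0.4007]
ee_rot: [0.043, 0.999, 0.0, -0.002]
force: [0.5, -0.0, -1.3]
grip_width: 0.125
```

Emit:
move_arm(moves=[{"slide": [9, -35, 0], "spin": 0}, {"slide": [9, -35, 0], "spin": 0}, {"slide": [10, -35, 10], "spin": 0}, {"slide": [8, -25, 20], "spin": 0}, {"slide": [3, -10, 25], "spin": 0}, {"slide": [0, 0, 25], "spin": 0}, {"slide": [0, 0, 20], "spin": 0}, {"slide": [0, 0, 5], "spin": 0}, {"slide": [0, 0, 0], "spin": 0}])

```text
t: 8.65
tcp_pos: [0.4257, -0.2445, 0.2964]
ee_rot: [0.043, 0.999, 0.0, -0.002]
force: [-0.2, 0.0, 0.8]
grip_width: 0.129
```

```bash
python3 - <<'E'
from h import *
im,c=snap('side','pics/s7.png')
crop(im,'pics/s7c.png',330,60,450,240,4)
im,c=snap('wrist','pics/w7.png')
todo([.43,-.245,.20],-.083)
E
```

```text
t 8.75 tcp [ 0.427  -0.2449  0.2981] tooly yaw -0.0861 z [ 0.0002 -0.0001 -1.    ] F [ 0.8829 -0.6387 -1.0677] grip 0.13
slide mm [-3.   0.2 98.1]
spin -0.003132992765612852
```

View pics/s7c.png

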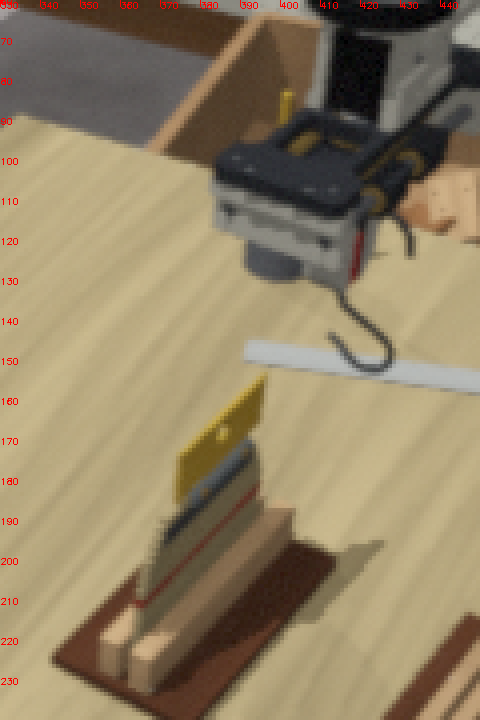

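View pics/w7.png

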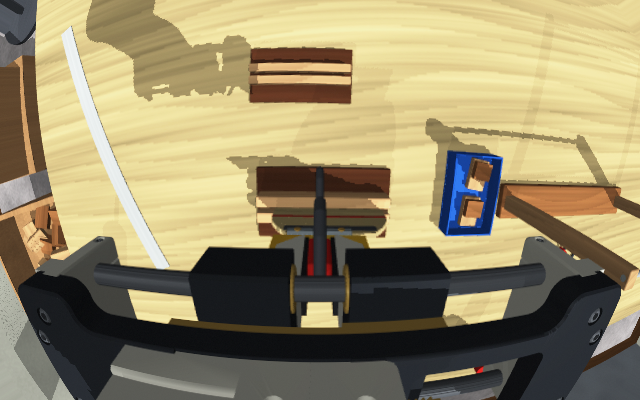

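```bash
python3 - <<'E'
from h import *
im=cv2.imread('pics/w7.png')
crop(im,'pics/w7c.png',245,195,400,260,5)
crop(cv2.imread('pics/s7.png'),'pics/s7d.png',365,150,405,195,12)
E
```

```text
(no output)
```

View pics/w7c.png

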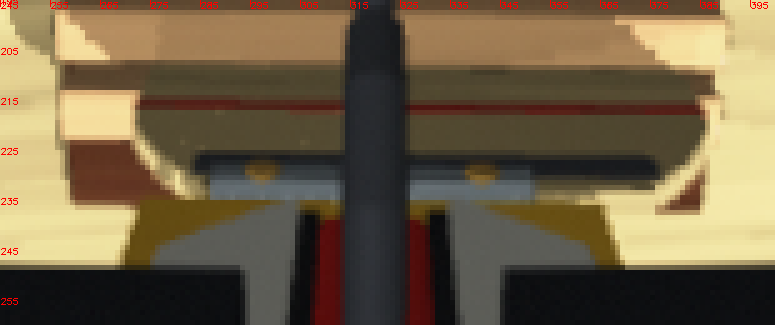

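View pics/s7d.png

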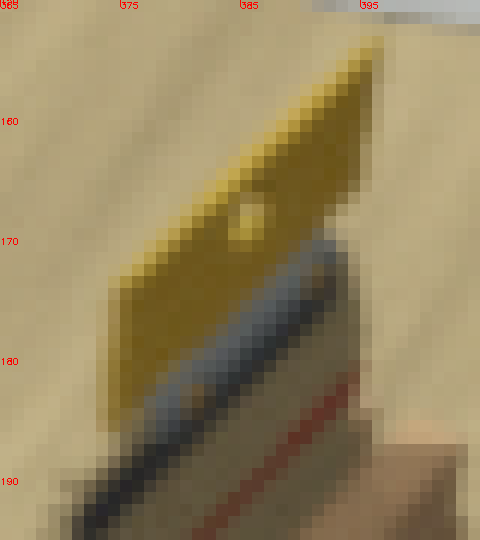

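```bash
python3 - <<'E'
from h import *
c=cam('wrist')
for z in (.135,):
    a=atz('wrist',272.6,235.7,z,c);b=atz('wrist',366.2,235.7,z,c);print(a,b,(a+b)/2,np.linalg.norm(a-b),np.arctan2(-(b-a)[0],(b-a)[1]))
a=atz('wrist',272.,216,.102,c);b=atz('wrist',385.6,217,.102,c);print('redline',a,b)
print('bowtop line', atz('wrist',320,185,.298+.0165+.036,c), 'lowbow',atz('wrist',320.3,236,.298+.0165,c))
a=atz('side',374,173.3,.175);b=atz('side',395.5,153.3,.175);print(a,b,(a+b)/2,np.linalg.norm(a-b))
print('hole',atz('side',385.2,167.8,.160))
st()
E
```

```text
[ 0.483  -0.3025  0.135 ] [ 0.4921 -0.1965  0.135 ] [ 0.4875 -0.2495  0.135 ] 0.10637228797974084 -0.0859808575710577
redline [ 0.4706 -0.3062  0.102 ] [ 0.484 -0.167  0.102]
bowtop line [ 0.3757 -0.24    0.3505] lowbow [ 0.4106 -0.2427  0.3145]
[ 0.4897 -0.1987  0.175 ] [ 0.4784 -0.3     0.175 ] [ 0.484  -0.2493  0.175 ] 0.10195769819709047
hole [ 0.4824 -0.2499  0.16  ]
t 8.75 tcp [ 0.427  -0.2449  0.2981] tooly yaw -0.0861 z [ 0.0002 -0.0001 -1.    ] F [ 0.8829 -0.6387 -1.0677] grip 0.13
```

```bash
python3 - <<'E'
from h import *
c=cam('side')
im=cv2.imread('pics/s7.png')
for dz in (0,-.0025):
    o=horg([.427,-.2449,.2981],-.0861,dz=dz)
    px=overlay(im,c,'side',o,-.0861,'pics/ow%d.png'%int(-dz*1e4),(385,80,465,170),8)
    print(dz,px[[-3,-1,0]])
E
```

```text
0 [[417.61   149.8013]
 [409.9398 141.24  ]
 [430.4789 121.9105]]
-0.0025 [[417.4571 150.6778]
 [409.7999 142.1315]
 [430.2922 122.8975]]
```

View pics/ow25.png

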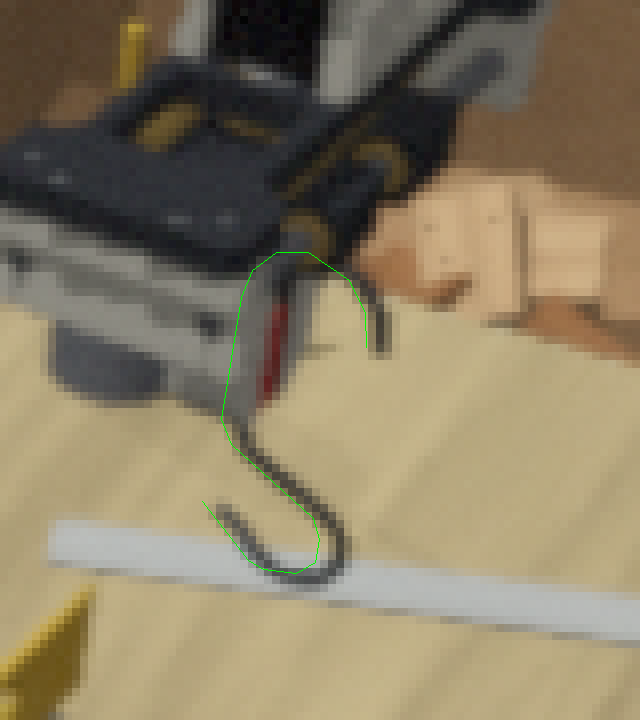

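Emit:
move_arm(moves=[{"slide": [0, 0, 15], "spin": 0}, {"slide": [0, 0, 20], "spin": 0}, {"slide": [0, 0, 20], "spin": 0}, {"slide": [0, 0, 20], "spin": 0}, {"slide": [-5, 0, 15], "spin": 0}, {"slide": [-8, 0, 10], "spin": 0}, {"slide": [-6, 0, 3], "spin": 0}, {"slide": [-3, 0, 0], "spin": 0}, {"slide": [0, 0, 0], "spin": 0}, {"slide": [0, 0, 0], "spin": 0}])

```text
t: 9.75
tcp_pos: [0.4494, -0.2468, 0.1953]
ee_rot: [0.043, 0.999, -0.0, 0.0]
force: [0.0, 0.0, -0.5]
grip_width: 0.128
```

```bash
python3 - <<'E'
from h import *
im,c=snap('side','pics/s8.png')
s,R=st()
crop(im,'pics/s8c.png',365,110,425,195,8)
print([proj('side',horg(s['tcp_pos'],-.0861,dx=.0015,dz=-.003)+np.array([.022*.996,-.022*.086,-.053]))])
im,c=snap('wrist','pics/w8.png')
E
```

```text
t 9.8 tcp [ 0.4493 -0.2467  0.1953] tooly yaw -0.086 z [ 0.0008 -0.0002 -1.    ] F [-0.487  -0.4524 -0.0609] grip 0.126
[array([396.4575, 173.183 ])]
```

View pics/s8c.png

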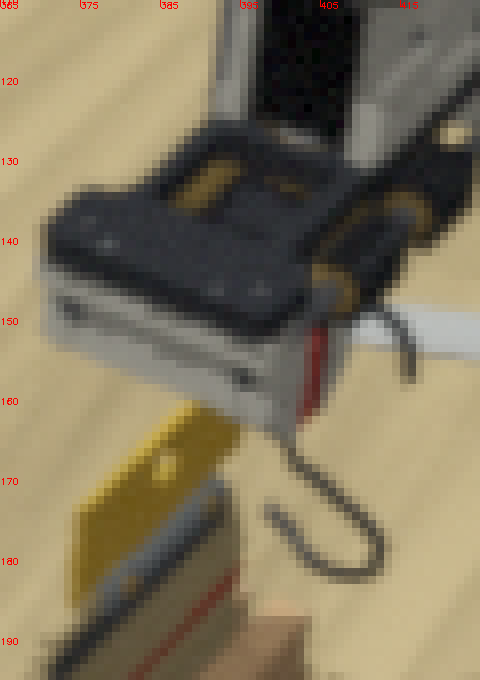

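View pics/w8.png

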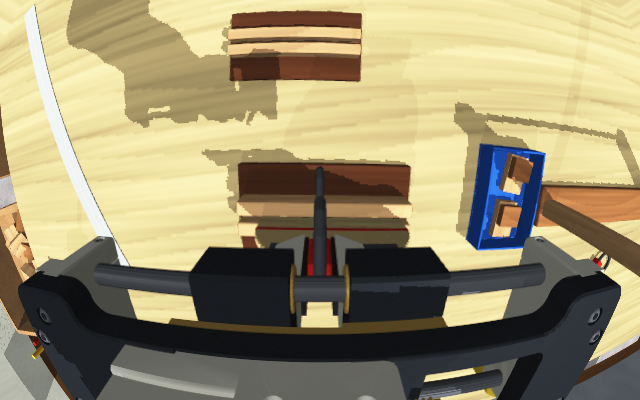

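```bash
python3 - <<'E'
from h import *
X=np.array([.45,-.247,.158]);p=proj('side',X)
ex=np.array([np.cos(.086),-np.sin(.086),0]);ey=np.array([np.sin(.086),np.cos(.086),0])
J=[proj('side',X+.001*e)-p for e in (ex,ey,np.array([0,0,1.]))];print(p,J)
for d in (28,30,32,34,36): print(d, np.array([398.5,173.5])+d*J[0])
H=np.array([.4835,-.2496,.160]);print(proj('side',H))
E
```

```text
[396.3916 173.1863] [array([-0.3518, -0.1477]), array([-0.1968,  0.2058]), array([ 0.0432, -0.31  ])]
28 [388.6487 169.365 ]
30 [387.945  169.0697]
32 [387.2414 168.7743]
34 [386.5377 168.4789]
36 [385.834  168.1836]
[384.7392 167.7291]
```

Emit:
move_arm(moves=[{"slide": [-5, 0, 0.5], "spin": 0}, {"slide": [-8, 0, 1.5], "spin": 0}, {"slide": [-7, 0, 1.5], "spin": 0}, {"slide": [-4, 0, 0.5], "spin": 0}, {"slide": [0, 0, 0], "spin": 0}, {"slide": [0, 0, 0], "spin": 0}])

```text
t: 10.45
tcp_pos: [0.4729, -0.2486, 0.1905]
ee_rot: [0.043, 0.999, 0.0, -0.0]
force: [0.4, 0.0, -0.3]
grip_width: 0.129
```

```bash
python3 - <<'E'
from h import *
im,c=snap('side','pics/s9.png')
s,R=st()
crop(im,'pics/s9c.png',365,110,425,195,8)
E
```

```text
t 10.5 tcp [ 0.4728 -0.2486  0.1906] tooly yaw -0.0861 z [-0.0004  0.0001 -1.    ] F [-0.3308  0.1201  0.667 ] grip 0.132
```

View pics/s9c.png

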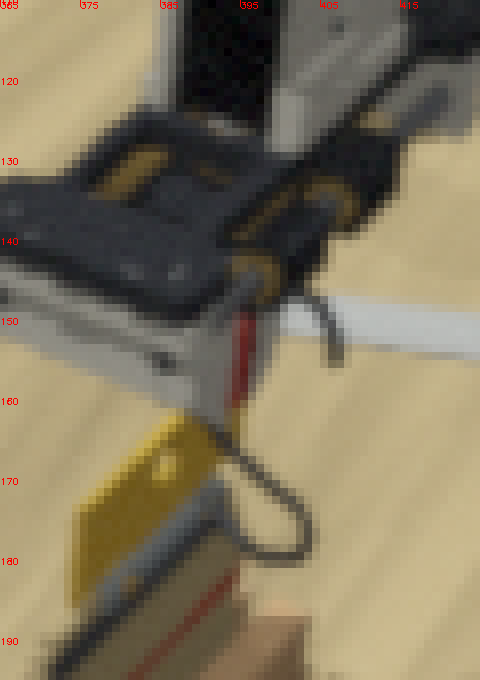

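Emit:
move_arm(moves=[{"slide": [-3, 0, 0], "spin": 0}, {"slide": [-2, 0, 0], "spin": 0}, {"slide": [-2, 0, -1.6], "spin": 0}, {"slide": [-1, 0, -0.8], "spin": 0}, {"slide": [0, 0, 0], "spin": 0}, {"slide": [0, 0, 0], "spin": 0}])

```text
t: 11.1
tcp_pos: [0.481, -0.2492, 0.1931]
ee_rot: [0.043, 0.999, 0.0, 0.0]
force: [0.2, 1.0, -1.3]
grip_width: 0.13
```

Emit:
move_arm(moves=[{"slide": [-1, 0, -0.8], "spin": 0}, {"slide": [-1, 0, -0.8], "spin": 0}, {"slide": [0, 0, 0], "spin": 0}, {"slide": [0, 0, 0], "spin": 0}])

```text
t: 11.5
tcp_pos: [0.4831, -0.2495, 0.1947]
ee_rot: [0.043, 0.999, -0.0, 0.0]
force: [-0.1, 0.3, 0.0]
grip_width: 0.127
```

Emit:
move_arm(moves=[{"slide": [-1, 0, -0.8], "spin": 0}, {"slide": [-1, 0, -0.8], "spin": 0}, {"slide": [0, 0, 0], "spin": 0}, {"slide": [0, 0, 0], "spin": 0}])

```text
t: 11.9
tcp_pos: [0.4851, -0.2496, 0.1963]
ee_rot: [0.043, 0.999, -0.0, 0.0]
force: [0.4, -0.6, -0.6]
grip_width: 0.128
```

```bash
python3 - <<'E'
from h import *
im,c=snap('side','pics/s10.png')
s,R=st();s,R=st()
crop(im,'pics/s10c.png',365,110,425,195,8)
E
```

```text
t 11.95 tcp [ 0.485  -0.2496  0.1963] tooly yaw -0.0859 z [-0.  0. -1.] F [ 0.0445 -0.7165 -0.4883] grip 0.131
t 11.95 tcp [ 0.485  -0.2496  0.1963] tooly yaw -0.0859 z [-0.  0. -1.] F [ 0.0445 -0.7165 -0.4883] grip 0.131
```

View pics/s10c.png

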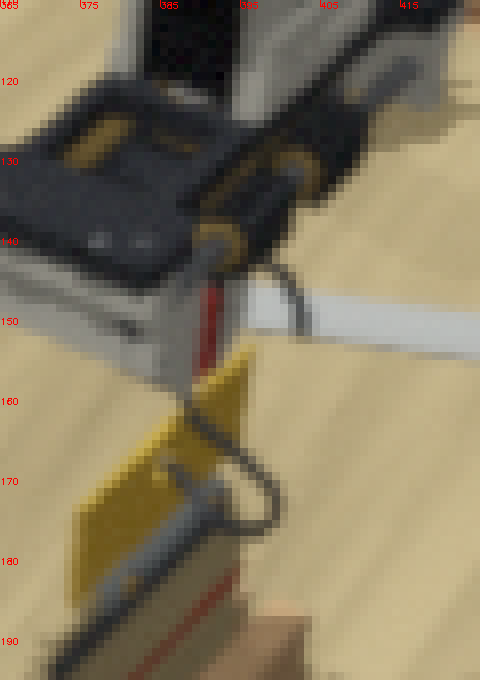

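Emit:
move_arm(moves=[{"slide": [-1, 0, -0.4], "spin": 0}, {"slide": [-1, 0, -0.6], "spin": 0}, {"slide": [0, 0, 0], "spin": 0}, {"slide": [0, 0, 0], "spin": 0}])

```text
t: 12.35
tcp_pos: [0.487, -0.2498, 0.1973]
ee_rot: [0.043, 0.999, 0.0, 0.0]
force: [-0.7, -0.4, -0.7]
grip_width: 0.126
```

Emit:
move_arm(moves=[{"slide": [-1, 0, -0.6], "spin": 0}, {"slide": [-1, 0, -0.8], "spin": 0}, {"slide": [0, 0, 0], "spin": 0}, {"slide": [0, 0, 0], "spin": 0}])

```text
t: 12.75
tcp_pos: [0.489, -0.2499, 0.1987]
ee_rot: [0.043, 0.999, 0.0, -0.0]
force: [-0.8, 0.4, -0.4]
grip_width: 0.127
```

```bash
python3 - <<'E'
from h import *
im,c=snap('side','pics/s11.png')
s,R=st()
crop(im,'pics/s11c.png',365,110,425,195,8)
E
```

```text
t 12.8 tcp [ 0.489  -0.2499  0.1987] tooly yaw -0.0859 z [ 0.0001  0.     -1.    ] F [ 0.2717 -0.7436 -0.3336] grip 0.129
```

View pics/s11c.png

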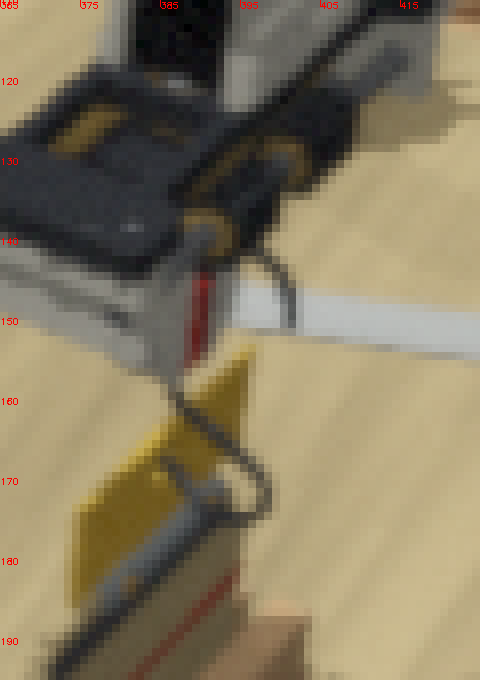

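Emit:
move_arm(moves=[{"slide": [-1, 0, -0.8], "spin": 0}, {"slide": [-1, 0, -0.8], "spin": 0}, {"slide": [0, 0, 0], "spin": 0}, {"slide": [0, 0, 0], "spin": 0}])

```text
t: 13.2
tcp_pos: [0.4909, -0.2501, 0.2002]
ee_rot: [0.043, 0.999, 0.0, -0.0]
force: [-0.1, -0.1, -2.9]
grip_width: 0.128
```

Emit:
move_arm(moves=[{"slide": [-1, 0, -0.8], "spin": 0}, {"slide": [-1, 0, -0.8], "spin": 0}, {"slide": [0, 0, 0], "spin": 0}, {"slide": [0, 0, 0], "spin": 0}])

```text
t: 13.6
tcp_pos: [0.493, -0.2503, 0.2019]
ee_rot: [0.043, 0.999, -0.0, -0.0]
force: [-0.2, 0.1, -4.6]
grip_width: 0.132
```

```bash
python3 - <<'E'
from h import *
im,c=snap('side','pics/s12.png')
s,R=st()
crop(im,'pics/s12c.png',365,110,425,195,8)
E
```

```text
t 13.65 tcp [ 0.493  -0.2503  0.2019] tooly yaw -0.0859 z [ 0.  0. -1.] F [ 0.0438 -0.444  -2.4647] grip 0.129
```

View pics/s12c.png

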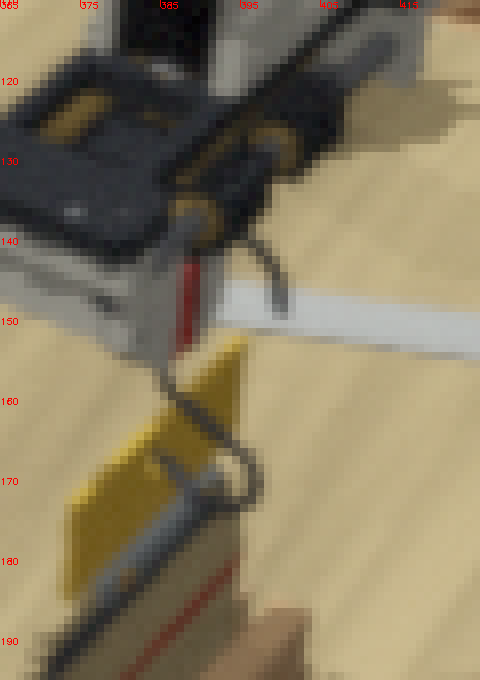

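Emit:
move_arm(moves=[{"slide": [0, 0, 1.5], "spin": 0}, {"slide": [0, 0, 1.2], "spin": 0}, {"slide": [0, 0, 0], "spin": 0}, {"slide": [0, 0, 0], "spin": 0}])

```text
t: 14.05
tcp_pos: [0.493, -0.2504, 0.1993]
ee_rot: [0.043, 0.999, -0.0, 0.0]
force: [0.5, -1.3, -1.0]
grip_width: 0.126
```

Emit:
move_arm(moves=[{"slide": [-1, 0, -0.8], "spin": 0}, {"slide": [-1, 0, -0.8], "spin": 0}, {"slide": [-1, 0, -0.8], "spin": 0}, {"slide": [0, 0, 0], "spin": 0}, {"slide": [0, 0, 0], "spin": 0}])

```text
t: 14.55
tcp_pos: [0.496, -0.2506, 0.2017]
ee_rot: [0.043, 0.999, -0.0, 0.0]
force: [-0.9, -1.5, -1.2]
grip_width: 0.128
```

```bash
python3 - <<'E'
from h import *
im,c=snap('side','pics/s13.png')
s,R=st()
crop(im,'pics/s13c.png',365,110,425,195,8)
E
```

```text
t 14.6 tcp [ 0.496  -0.2506  0.2016] tooly yaw -0.0859 z [ 0.0001 -0.0001 -1.    ] F [ 0.1785 -2.2277 -1.0735] grip 0.125
```

View pics/s13c.png

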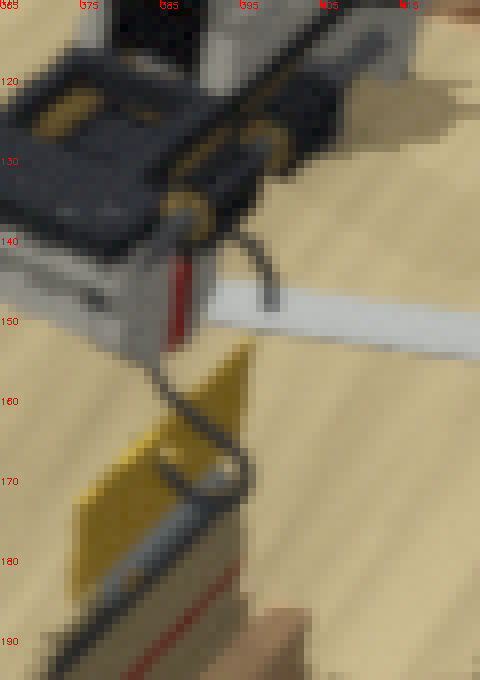

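Emit:
move_arm(moves=[{"slide": [0, -1, 0], "spin": 0}, {"slide": [-1, 0, -0.8], "spin": 0}, {"slide": [-1, 0, -0.8], "spin": 0}, {"slide": [-1, 0, -0.8], "spin": 0}, {"slide": [0, 0, 0], "spin": 0}, {"slide": [0, 0, 0], "spin": 0}])

```text
t: 15.2
tcp_pos: [0.4989, -0.2517, 0.204]
ee_rot: [0.043, 0.999, 0.0, 0.0]
force: [-0.7, 0.2, -1.0]
grip_width: 0.127
```

```bash
python3 - <<'E'
from h import *
s,R=st()
im,c=snap('side','pics/s14.png')
s,R=st()
crop(im,'pics/s14c.png',365,130,415,190,12)
E
```

```text
t 15.2 tcp [ 0.4989 -0.2517  0.204 ] tooly yaw -0.0858 z [ 0.0001  0.0001 -1.    ] F [-0.6952  0.2115 -0.9749] grip 0.127
t 15.25 tcp [ 0.4989 -0.2517  0.204 ] tooly yaw -0.0859 z [ 0.      0.0001 -1.    ] F [-0.0726  0.5854 -1.3041] grip 0.124
```

View pics/s14c.png

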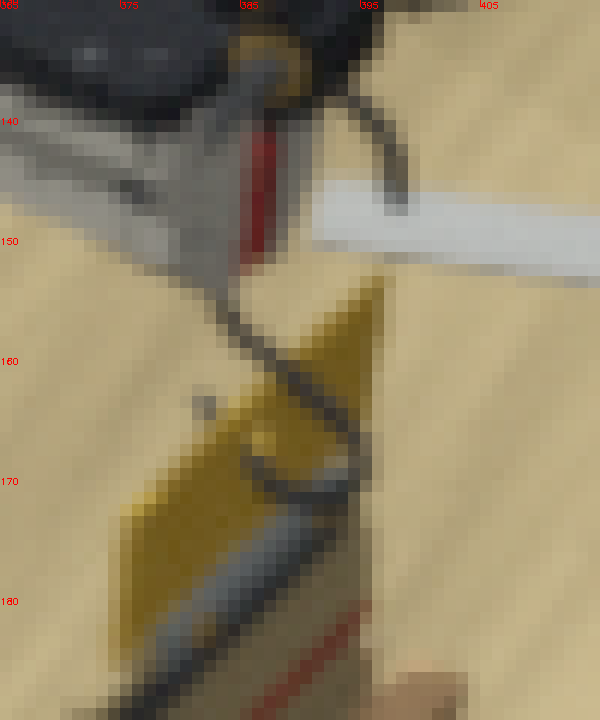

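Emit:
move_arm(moves=[{"slide": [-1, 0, -0.8], "spin": 0}, {"slide": [-1, 0, -0.7], "spin": 0}, {"slide": [-1, 0, -0.6], "spin": 0}, {"slide": [-1, 0, -0.4], "spin": 0}, {"slide": [-1, 0, -0.2], "spin": 0}, {"slide": [0, 0, 0], "spin": 0}, {"slide": [0, 0, 0], "spin": 0}])

```text
t: 15.95
tcp_pos: [0.5038, -0.2522, 0.2067]
ee_rot: [0.043, 0.999, 0.0, -0.0]
force: [0.3, -0.0, -0.4]
grip_width: 0.133
```

```bash
python3 - <<'E'
from h import *
s,R=st()
im,c=snap('side','pics/s15.png')
s,R=st()
crop(im,'pics/s15c.png',365,130,415,190,12)
E
```

```text
t 15.95 tcp [ 0.5038 -0.2522  0.2067] tooly yaw -0.0859 z [-0.0001  0.     -1.    ] F [ 0.3244 -0.0373 -0.3945] grip 0.133
t 16.0 tcp [ 0.5038 -0.2522  0.2067] tooly yaw -0.0859 z [-0.0001  0.0001 -1.    ] F [ 0.4024 -0.3864 -0.351 ] grip 0.129
```

View pics/s15c.png

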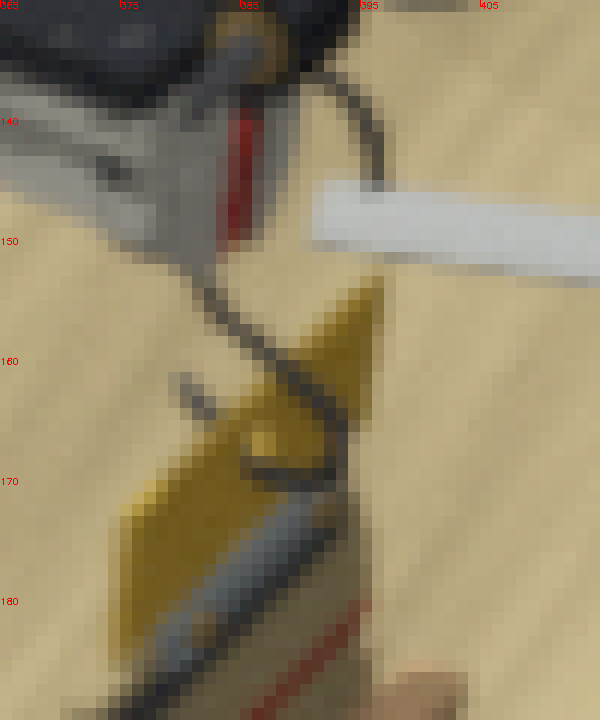

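Emit:
move_arm(moves=[{"slide": [-1, 0, 0], "spin": 0}, {"slide": [-0.5, 0, 0], "spin": 0}, {"slide": [0, 0, -1.5], "spin": 0}, {"slide": [0, 0, -1.5], "spin": 0}, {"slide": [0, 0, -1.5], "spin": 0}, {"slide": [0, 0, -1.5], "spin": 0}, {"slide": [0, 0, -1.5], "spin": 0}, {"slide": [0, 0, -1.5], "spin": 0}, {"slide": [0, 0, 0], "spin": 0}, {"slide": [0, 0, 0], "spin": 0}])

```text
t: 17.0
tcp_pos: [0.5053, -0.2524, 0.2157]
ee_rot: [0.043, 0.999, -0.0, 0.0]
force: [-0.3, -0.4, -3.5]
grip_width: 0.13
```

```bash
python3 - <<'E'
from h import *
s,R=st()
im,c=snap('side','pics/s16.png')
s,R=st();print(s['wrist_torque'])
crop(im,'pics/s16c.png',345,120,425,230,6)
E
```

```text
t 17.0 tcp [ 0.5053 -0.2524  0.2157] tooly yaw -0.0858 z [ 0. -0. -1.] F [-0.307  -0.3848 -3.4758] grip 0.13
t 17.05 tcp [ 0.5053 -0.2524  0.2157] tooly yaw -0.0859 z [-0.     -0.0001 -1.    ] F [-0.5672  0.0089 -3.1985] grip 0.127
[-0.017  -0.0245  0.0524]
```

View pics/s16c.png

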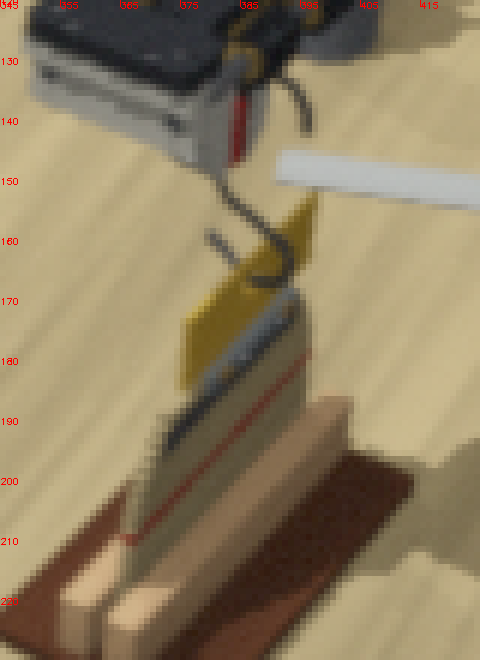

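Emit:
move_arm(moves=[{"slide": [0, 0, -2], "spin": 0}, {"slide": [0, 0, -3], "spin": 0}, {"slide": [0, 0, -4], "spin": 0}, {"slide": [0, 0, -5], "spin": 0}, {"slide": [0, 0, -5], "spin": 0}, {"slide": [0, 0, -5], "spin": 0}, {"slide": [0, 0, -5], "spin": 0}, {"slide": [0, 0, -5], "spin": 0}, {"slide": [0, 0, -6], "spin": 0}, {"slide": [0, 0, -6], "spin": 0}])

```text
t: 18.05
tcp_pos: [0.5053, -0.2524, 0.2622]
ee_rot: [0.043, 0.999, -0.0, -0.0]
force: [-0.1, -0.1, -3.7]
grip_width: 0.129
```

```bash
python3 - <<'E'
from h import *
im,c=snap('side','pics/s17.png')
s,R=st();print(s['wrist_torque'])
crop(im,'pics/s17c.png',335,80,425,240,4)
E
```

```text
t 18.1 tcp [ 0.5058 -0.2526  0.2632] tooly yaw -0.086 z [ 0.0014 -0.0004 -1.    ] F [ 1.4549  0.282  -2.7165] grip 0.133
[-0.0665 -0.1721 -0.0325]
```

View pics/s17c.png

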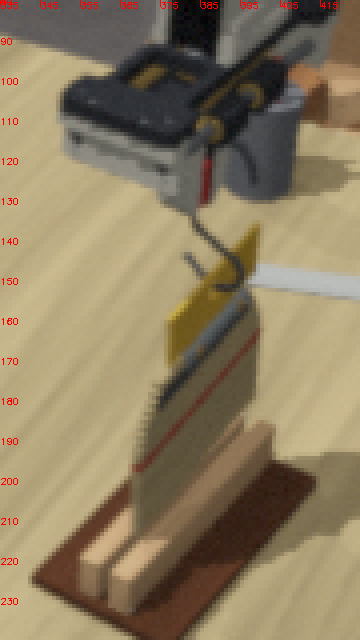

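Rising cleanly on the hook, only the near lower corner still in the slot; continue up.

Emit:
move_arm(moves=[{"slide": [0, 0, -6], "spin": 0}, {"slide": [0, 0, -7], "spin": 0}, {"slide": [0, 0, -8], "spin": 0}, {"slide": [0, 0, -10], "spin": 0}, {"slide": [0, 0, -12], "spin": 0}, {"slide": [0, 0, -14], "spin": 0}, {"slide": [0, 0, -14], "spin": 0}, {"slide": [0, 0, -14], "spin": 0}, {"slide": [0, 0, -10], "spin": 0}, {"slide": [0, 0, -4], "spin": 0}])

```text
t: 19.1
tcp_pos: [0.5057, -0.2527, 0.3622]
ee_rot: [0.043, 0.999, -0.0, 0.001]
force: [-0.8, 0.3, -4.1]
grip_width: 0.13
```

```bash
python3 - <<'E'
from h import *
print('glue',atz('top',311,120,.115), tri(('side',226,203),('top',311,119)))
im,c=snap('side','pics/s18.png')
s,R=st();print(s['wrist_torque'])
todo([.625,-.20,.365],-.0858)
print('bighook', [atz('top',u,v,.01) for u,v in [(230,172),(260,160),(250,148)]])
crop(im,'pics/s18c.png',325,50,445,240,3)
E
```

```text
glue [0.7891 0.0168 0.115 ] [0.7956 0.0158 0.1014]
t 19.15 tcp [ 0.5057 -0.2526  0.3621] tooly yaw -0.0859 z [ 0.0017 -0.0005 -1.    ] F [ 1.1862 -0.4445 -3.5718] grip 0.128
[ 0.0429 -0.1155 -0.0672]
t 19.15 tcp [ 0.5057 -0.2526  0.3621] tooly yaw -0.0859 z [ 0.0017 -0.0005 -1.    ] F [ 1.1862 -0.4445 -3.5718] grip 0.128
slide mm [-114.4   62.7   -2.7]
spin -8.768146010033895e-05
bighook [array([0.6468, 0.2851, 0.01  ]), array([0.6878, 0.1868, 0.01  ]), array([0.7294, 0.2211, 0.01  ])]
```

View pics/s18c.png

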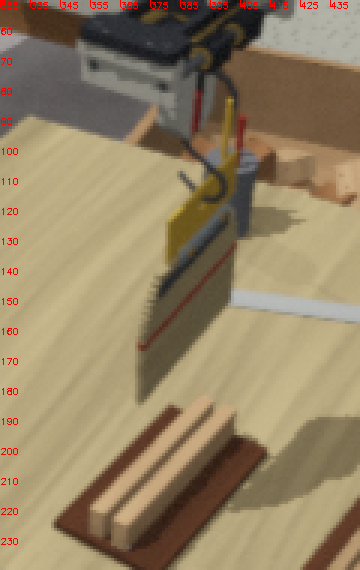

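Emit:
move_arm(moves=[{"slide": [-1, 2, 0], "spin": 0}, {"slide": [-3, 4, 0], "spin": 0}, {"slide": [-5, 7, 0], "spin": 0}, {"slide": [-7, 9, 0], "spin": 0}, {"slide": [-8, 11, 0], "spin": 0}, {"slide": [-8, 12, 0], "spin": 0}, {"slide": [-8, 12, 0], "spin": 0}, {"slide": [-8, 12, 0], "spin": 0}, {"slide": [-8, 12, 0], "spin": 0}, {"slide": [-8, 12, 0], "spin": 0}])

```text
t: 20.15
tcp_pos: [0.5778, -0.1641, 0.3607]
ee_rot: [0.043, 0.999, 0.0, -0.0]
force: [-0.5, -0.3, -3.3]
grip_width: 0.126
```

Emit:
move_arm(moves=[{"slide": [-8, 12, 0], "spin": 0}, {"slide": [-8, 13, 0], "spin": 0}, {"slide": [-7, 13, 0], "spin": 0}, {"slide": [-6, 13, 0], "spin": 0}, {"slide": [-5, 14, 0], "spin": 0}, {"slide": [-3, 14, 0], "spin": 0}, {"slide": [-1, 14, 0], "spin": 0}, {"slide": [0, 14, 0], "spin": 0}, {"slide": [1, 14, 0], "spin": 0}, {"slide": [1, 14, 0], "spin": 0}])

```text
t: 21.15
tcp_pos: [0.6244, -0.0326, 0.3609]
ee_rot: [0.043, 0.999, 0.0, 0.0]
force: [0.8, -1.0, -4.1]
grip_width: 0.13
```

```bash
python3 - <<'E'
from h import *
todo([.615,.208,.363],-.0858)
E
```

```text
t 21.15 tcp [ 0.6244 -0.0326  0.3609] tooly yaw -0.0859 z [ 0.0001  0.0001 -1.    ] F [ 0.7977 -0.9977 -4.0814] grip 0.13
slide mm [ 30.  238.9  -2.1]
spin -6.835678942400392e-05
```

Emit:
move_arm(moves=[{"slide": [2, 14, 0], "spin": 0}, {"slide": [2, 14, 0], "spin": 0}, {"slide": [2, 14, 0], "spin": 0}, {"slide": [2, 14, 0], "spin": 0}, {"slide": [2, 14, 0], "spin": 0}, {"slide": [2, 14, 0], "spin": 0}, {"slide": [2, 14, 0], "spin": 0}, {"slide": [2, 14, 0], "spin": 0}, {"slide": [2, 14, 0], "spin": 0}, {"slide": [2, 14, 0], "spin": 0}])

```text
t: 22.15
tcp_pos: [0.6165, 0.1086, 0.3607]
ee_rot: [0.043, 0.999, -0.0, -0.0]
force: [0.6, -0.1, -3.5]
grip_width: 0.131
```

Emit:
move_arm(moves=[{"slide": [2, 14, 0], "spin": 0}, {"slide": [2, 14, 0], "spin": 0}, {"slide": [1, 13, 0], "spin": 0}, {"slide": [1, 12, 0], "spin": 0}, {"slide": [1, 11, 0], "spin": 0}, {"slide": [1, 9, 0], "spin": 0}, {"slide": [0, 7, 0], "spin": 0}, {"slide": [0, 5, 0], "spin": 0}, {"slide": [0, 3, 0], "spin": 0}, {"slide": [0, 0, 0], "spin": 0}])

```text
t: 23.15
tcp_pos: [0.6162, 0.1959, 0.3607]
ee_rot: [0.043, 0.999, -0.0, -0.0]
force: [0.7, 0.7, -4.1]
grip_width: 0.129
```

```bash
python3 - <<'E'
from h import *
im,c=snap('side','pics/s19.png')
im2,c2=snap('wrist','pics/w19.png')
todo([.610,.208,.2727],-.0858)
crop(im,'pics/s19c.png',150,100,330,340,3)
E
```

```text
t 23.25 tcp [0.6163 0.1953 0.3608] tooly yaw -0.0865 z [ 0.0001 -0.0002 -1.    ] F [ 0.0748 -0.042  -4.5261] grip 0.128
slide mm [ 7.4 12.2 88.1]
spin -0.0007235897709129829
```

View pics/s19c.png

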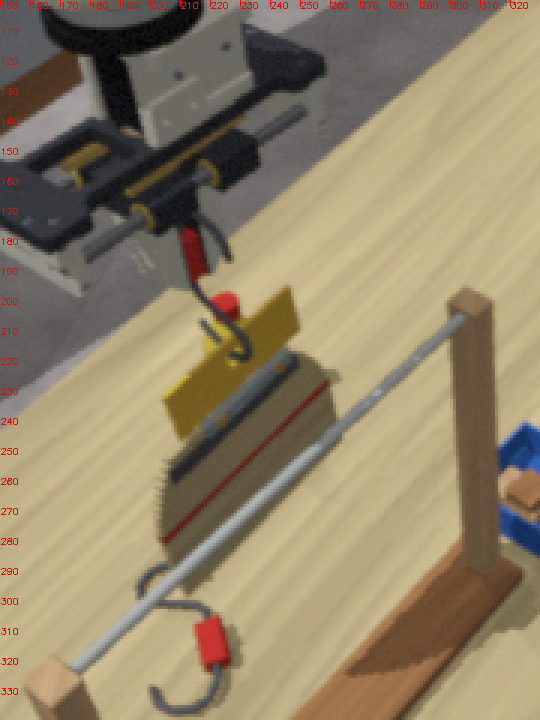

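View pics/w19.png

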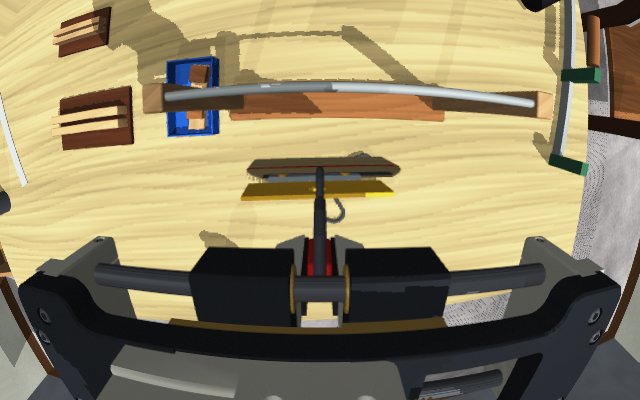

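Emit:
move_arm(moves=[{"slide": [0, 1, 2], "spin": 0}, {"slide": [0, 2, 5], "spin": 0}, {"slide": [0, 3, 8], "spin": 0}, {"slide": [0, 3, 11], "spin": 0}, {"slide": [0, 3, 12], "spin": 0}, {"slide": [0, 3, 12], "spin": 0}, {"slide": [0, 2, 12], "spin": 0}, {"slide": [0, 1, 11], "spin": 0}, {"slide": [0, 0, 8], "spin": 0}, {"slide": [0, 0, 3], "spin": 0}])

```text
t: 24.25
tcp_pos: [0.6174, 0.2135, 0.2755]
ee_rot: [0.043, 0.999, -0.0, -0.001]
force: [0.2, -0.1, -3.0]
grip_width: 0.127
```

Emit:
move_arm(moves=[{"slide": [0, 0, 0], "spin": 0}, {"slide": [2, 0, 0], "spin": 0}, {"slide": [3, 0, 0], "spin": 0}, {"slide": [4, 0, 0], "spin": 0}, {"slide": [4, 0, 0], "spin": 0}, {"slide": [3, 0, 0], "spin": 0}, {"slide": [2, 0, 0], "spin": 0}, {"slide": [0, 0, 0], "spin": 0}, {"slide": [0, 0, 0], "spin": 0}])

```text
t: 25.15
tcp_pos: [0.5998, 0.2153, 0.2768]
ee_rot: [0.043, 0.999, 0.0, 0.0]
force: [0.7, -0.3, -4.0]
grip_width: 0.125
```

```bash
python3 - <<'E'
from h import *
im,c=snap('side','pics/s20.png')
im2,c2=snap('wrist','pics/w20.png')
todo([.5405,.2185,.276],-.0858)
crop(im,'pics/s20c.png',190,130,330,330,4)
E
```

```text
t 25.25 tcp [0.6    0.2152 0.2767] tooly yaw -0.086 z [ 0.0002 -0.     -1.    ] F [ 0.9985  0.7595 -3.6578] grip 0.123
slide mm [59.5 -1.8  0.7]
spin -0.00016141563449177665
```

View pics/s20c.png

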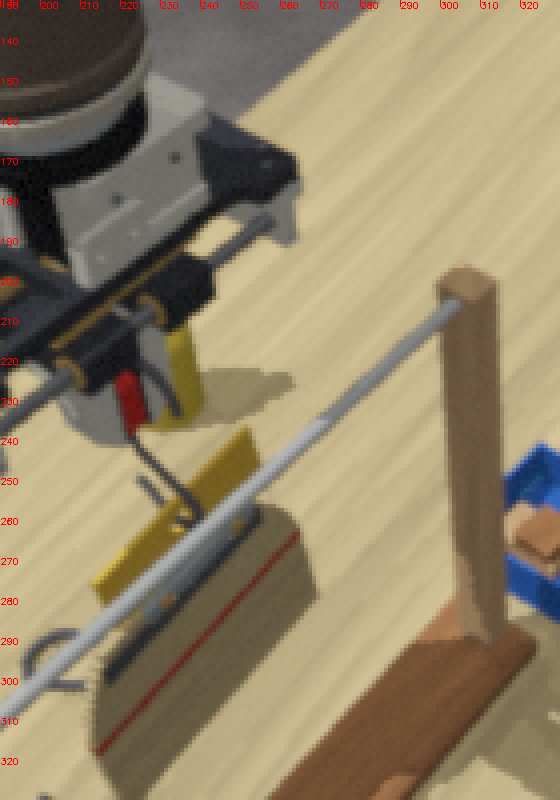

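View pics/w20.png

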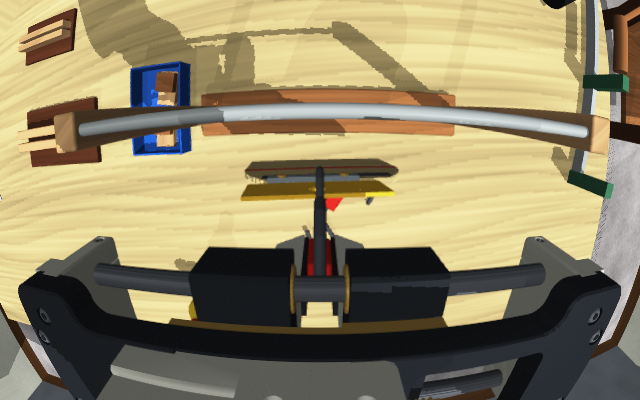

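```bash
python3 - <<'E'
from h import *
c=cam('side')
im=cv2.imread('pics/s20.png')
print(overlay(im,c,'side',horg([.6,.2152,.2767],-.086,dz=-.003),-.086,'pics/ox.png',(195,205,275,285),8)[[0,-1,-3]])
E
```

```text
[[232.5406 233.3423]
 [222.5713 248.6678]
 [232.2761 259.3073]]
```

View pics/ox.png

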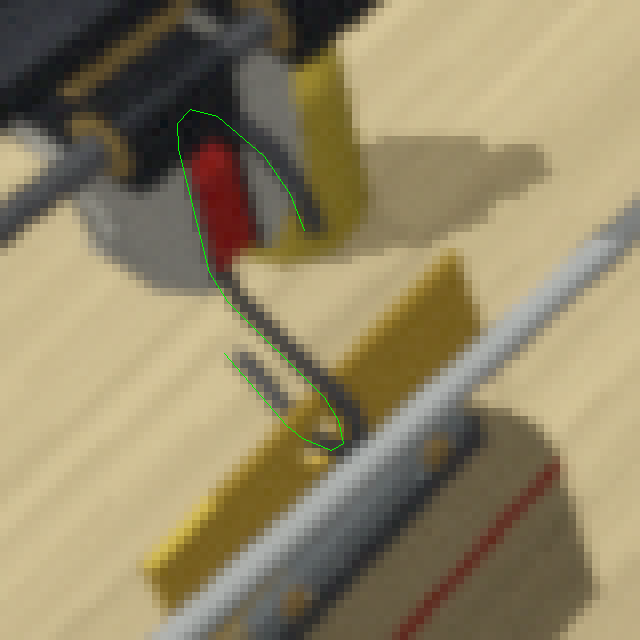

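Emit:
move_arm(moves=[{"slide": [2, 0, 0], "spin": 0}, {"slide": [4, 0, 0], "spin": 0}, {"slide": [5, 0, 0], "spin": 0}, {"slide": [5, 0, 0], "spin": 0}, {"slide": [5, 0, 0], "spin": 0}, {"slide": [5, 0, 0], "spin": 0}, {"slide": [4, 0, 0], "spin": 0}, {"slide": [2, 0, 0], "spin": 0}])

```text
t: 26.05
tcp_pos: [0.5675, 0.2182, 0.2769]
ee_rot: [0.043, 0.999, 0.0, 0.0]
force: [-0.4, 0.2, -4.6]
grip_width: 0.125
```

```bash
python3 - <<'E'
from h import *
im,c=snap('side','pics/s21.png')
todo([.5405,.2185,.276],-.0858)
crop(im,'pics/s21c.png',200,170,310,300,5)
E
```

```text
t 26.1 tcp [0.5674 0.2182 0.2769] tooly yaw -0.0856 z [-0.0001  0.0003 -1.    ] F [-0.9718 -0.5606 -4.3419] grip 0.132
slide mm [26.8 -2.   0.9]
spin 0.0002345309331300005
```

View pics/s21c.png

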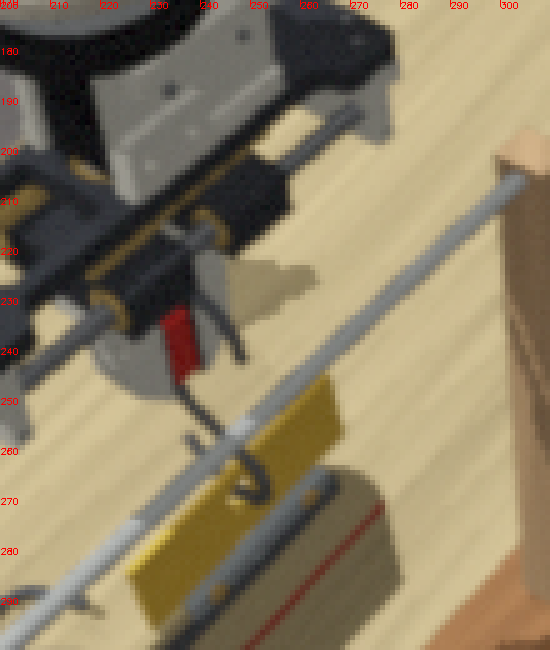

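Emit:
move_arm(moves=[{"slide": [2, 0, 0], "spin": 0}, {"slide": [4, 0, 0], "spin": 0}, {"slide": [5, 0, 0], "spin": 0}, {"slide": [5, 0, 0], "spin": 0}, {"slide": [5, 0, 0], "spin": 0}, {"slide": [4, 0, 0], "spin": 0}, {"slide": [2, 0, 0], "spin": 0}, {"slide": [0, 0, 0], "spin": 0}, {"slide": [0, 0, 0], "spin": 0}])

```text
t: 27.0
tcp_pos: [0.5411, 0.2204, 0.2768]
ee_rot: [0.043, 0.999, 0.0, 0.0]
force: [0.6, 0.2, -4.2]
grip_width: 0.128
```

```bash
python3 - <<'E'
from h import *
im,c=snap('side','pics/s22.png')
im2,c2=snap('wrist','pics/w22.png')
todo([.5405,.2205,.239],-.0858)
crop(im,'pics/s22c.png',200,170,310,300,5)
crop(im2,'pics/w22c.png',230,130,410,270,4)
E
```

```text
t 27.1 tcp [0.5413 0.2202 0.2768] tooly yaw -0.0861 z [ 0.0003 -0.     -1.    ] F [ 0.2232 -0.5647 -4.6986] grip 0.128
slide mm [ 0.8  0.2 37.8]
spin -0.00026307890684934554
```

View pics/s22c.png

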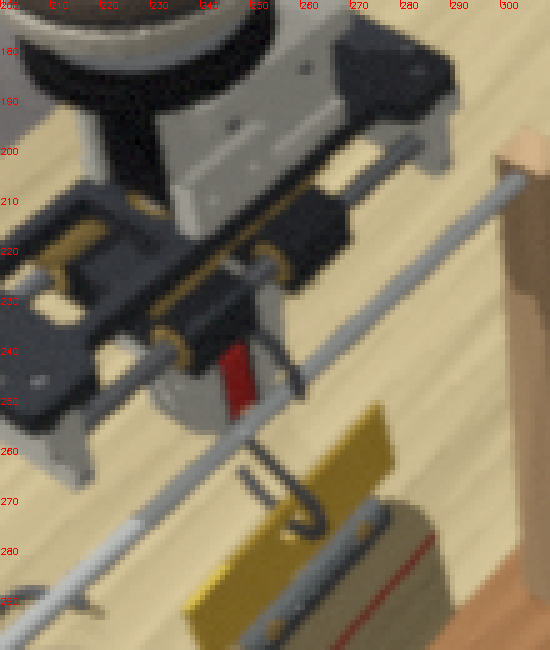

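View pics/w22c.png

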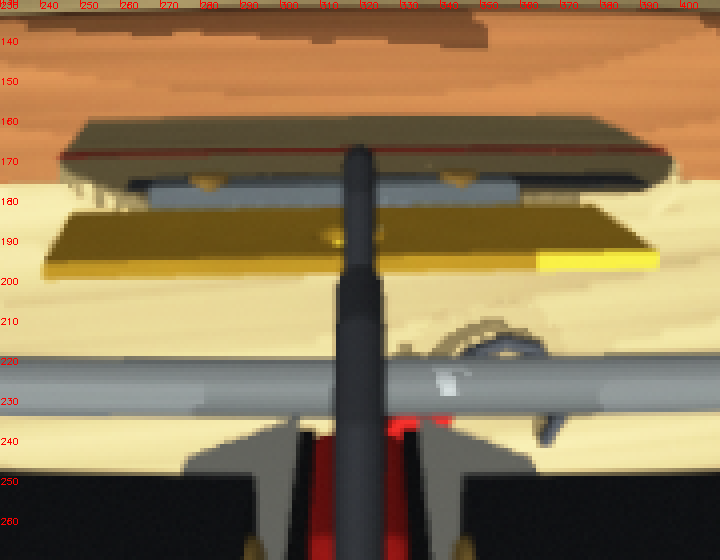

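Emit:
move_arm(moves=[{"slide": [0.5, 0, 2], "spin": 0}, {"slide": [0.3, 0, 4], "spin": 0}, {"slide": [0, 0, 5], "spin": 0}, {"slide": [0, 0, 6], "spin": 0}, {"slide": [0, 0, 6], "spin": 0}, {"slide": [0, 0, 5], "spin": 0}, {"slide": [0, 0, 3], "spin": 0}, {"slide": [0, 0, 2], "spin": 0}, {"slide": [0, 0, 0], "spin": 0}])

```text
t: 28.0
tcp_pos: [0.5402, 0.2204, 0.2435]
ee_rot: [0.043, 0.999, -0.0, -0.0]
force: [-0.4, 0.3, -3.8]
grip_width: 0.129
```

Emit:
move_arm(moves=[{"slide": [0, 0, 1], "spin": 0}, {"slide": [0, 0, 1], "spin": 0}, {"slide": [0, 0, 0], "spin": 0}, {"slide": [0, 0, 0], "spin": 0}])

```text
t: 28.4
tcp_pos: [0.5403, 0.2204, 0.2418]
ee_rot: [0.043, 0.999, 0.0, 0.0]
force: [0.4, 0.6, -2.8]
grip_width: 0.13
```

Emit:
move_arm(moves=[{"slide": [0, 0, 1], "spin": 0}, {"slide": [0, 0, 0], "spin": 0}, {"slide": [0, 0, 0], "spin": 0}])

```text
t: 28.7
tcp_pos: [0.5402, 0.2204, 0.2407]
ee_rot: [0.043, 0.999, 0.0, -0.0]
force: [0.0, -0.7, -3.8]
grip_width: 0.125
```

Emit:
move_arm(moves=[{"slide": [0, 0, 0.7], "spin": 0}, {"slide": [0, 0, 0.5], "spin": 0}, {"slide": [0, 0, 0], "spin": 0}, {"slide": [0, 0, 0], "spin": 0}])

```text
t: 29.1
tcp_pos: [0.5402, 0.2204, 0.2395]
ee_rot: [0.043, 0.999, 0.0, -0.0]
force: [-0.4, -0.2, -4.1]
grip_width: 0.13
```

Emit:
move_arm(moves=[{"slide": [0, 0, 0.6], "spin": 0}, {"slide": [0, 0, 0], "spin": 0}, {"slide": [0, 0, 0], "spin": 0}])

```text
t: 29.4
tcp_pos: [0.5402, 0.2204, 0.2389]
ee_rot: [0.043, 0.999, -0.0, -0.0]
force: [-0.0, 0.1, -3.8]
grip_width: 0.128
```

```bash
python3 - <<'E'
from h import *
st()
im,c=snap('side','pics/s23.png')
im2,c2=snap('wrist','pics/w23.png')
st()
crop(im,'pics/s23c.png',200,170,310,300,5)
crop(im2,'pics/w23c.png',230,130,410,270,4)
E
```

```text
t 29.4 tcp [0.5402 0.2204 0.2389] tooly yaw -0.0859 z [-0. -0. -1.] F [-0.0196  0.1097 -3.8238] grip 0.128
t 29.5 tcp [0.5402 0.2204 0.2389] tooly yaw -0.0859 z [ 0.      0.0001 -1.    ] F [ 0.051  -0.0191 -2.9163] grip 0.132
```

View pics/s23c.png

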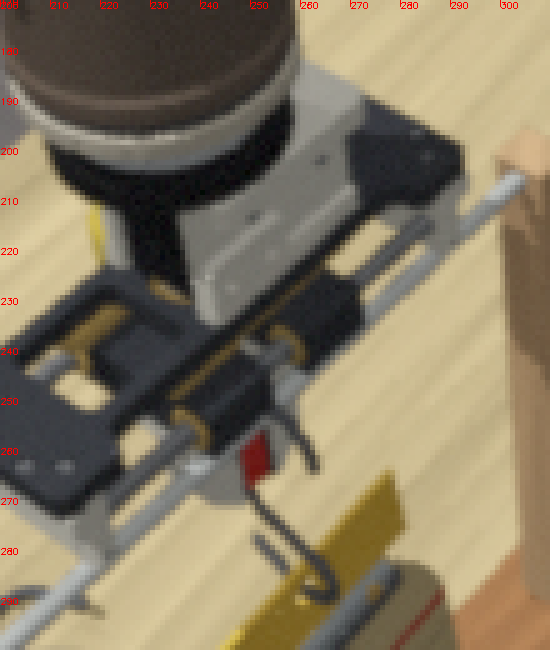

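View pics/w23c.png

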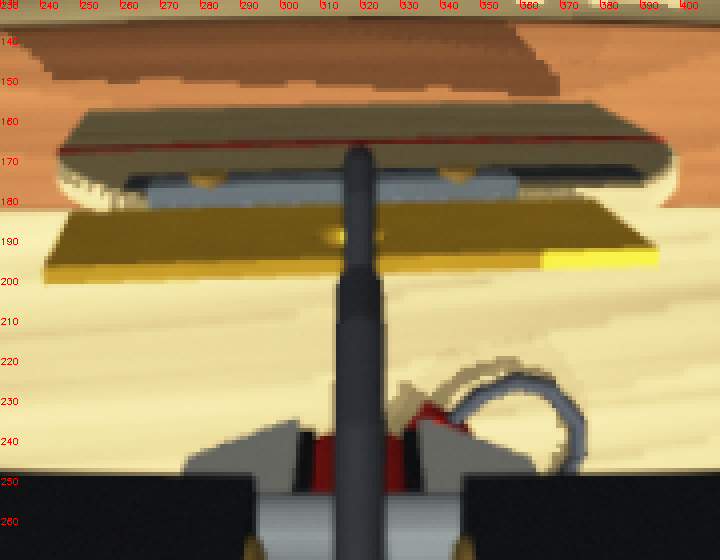

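Emit:
move_arm(moves=[{"slide": [0, 0, 0.6], "spin": 0}, {"slide": [0, 0, 0], "spin": 0}, {"slide": [0, 0, 0], "spin": 0}])

```text
t: 29.8
tcp_pos: [0.5402, 0.2204, 0.2383]
ee_rot: [0.043, 0.999, 0.0, -0.0]
force: [-0.6, -0.2, -3.4]
grip_width: 0.127
```

Emit:
move_arm(moves=[{"slide": [0, 0, 0.6], "spin": 0}, {"slide": [0, 0, 0], "spin": 0}, {"slide": [0, 0, 0], "spin": 0}])

```text
t: 30.1
tcp_pos: [0.5403, 0.2204, 0.2378]
ee_rot: [0.043, 0.999, 0.0, 0.0]
force: [-0.4, 0.3, -1.8]
grip_width: 0.127
```

Emit:
move_arm(moves=[{"slide": [0, 0, 0.6], "spin": 0}, {"slide": [0, 0, 0], "spin": 0}, {"slide": [0, 0, 0], "spin": 0}])

```text
t: 30.4
tcp_pos: [0.5404, 0.2205, 0.2375]
ee_rot: [0.043, 0.999, 0.0, 0.0]
force: [-1.1, -0.4, 1.8]
grip_width: 0.126
```

Emit:
move_arm(claw=0.6, moves=[{"slide": [0, 0, -0.3], "spin": 0}, {"slide": [0, 0, 0], "spin": 0}, {"slide": [0, 0, 0], "spin": 0}, {"slide": [0, 0, 0], "spin": 0}, {"slide": [0, 0, 0], "spin": 0}, {"slide": [0, 0, 0], "spin": 0}, {"slide": [0, 0, 0], "spin": 0}, {"slide": [0, 0, 0], "spin": 0}, {"slide": [0, 0, 0], "spin": 0}, {"slide": [0, 0, 0], "spin": 0}])

```text
t: 31.4
tcp_pos: [0.5402, 0.2204, 0.2374]
ee_rot: [0.043, 0.999, -0.0, 0.0]
force: [-0.4, 0.5, -0.4]
grip_width: 0.801
```

```bash
python3 - <<'E'
from h import *
st()
im,c=snap('side','pics/s24.png')
im2,c2=snap('wrist','pics/w24.png')
crop(im,'pics/s24c.png',200,170,310,320,4)
E
```

```text
t 31.4 tcp [0.5402 0.2204 0.2374] tooly yaw -0.0859 z [ 0. -0. -1.] F [-0.3746  0.5354 -0.4414] grip 0.801
```

View pics/s24c.png

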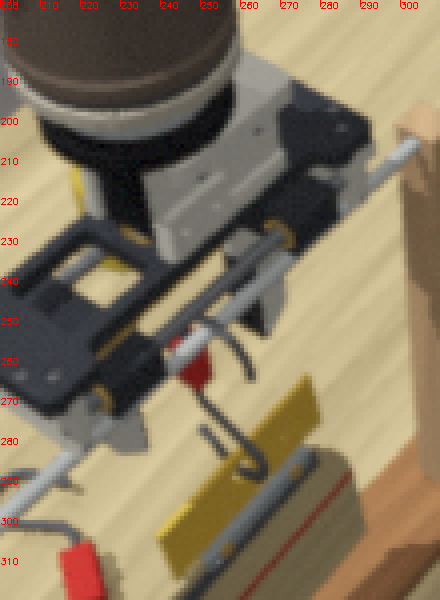

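View pics/w24.png

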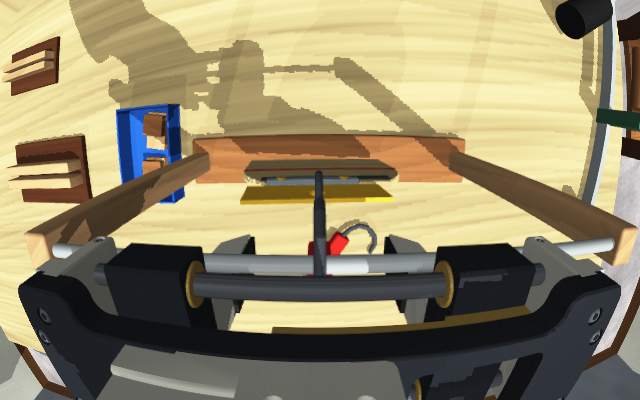

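Released; the hook and template hang on the bar. Retreat straight up.

Emit:
move_arm(moves=[{"slide": [0, 0, -5], "spin": 0}, {"slide": [0, 0, -10], "spin": 0}, {"slide": [0, 0, -15], "spin": 0}, {"slide": [0, 0, -20], "spin": 0}, {"slide": [0, 0, -25], "spin": 0}, {"slide": [0, 0, -25], "spin": 0}, {"slide": [0, 0, -25], "spin": 0}, {"slide": [0, 0, -15], "spin": 0}, {"slide": [0, 0, 0], "spin": 0}, {"slide": [0, 0, 0], "spin": 0}])

```text
t: 32.5
tcp_pos: [0.5402, 0.2203, 0.3775]
ee_rot: [0.043, 0.999, 0.0, 0.0]
force: [-0.5, -0.6, 0.2]
grip_width: 0.8
```

```bash
python3 - <<'E'
from h import *
st()
im,c=snap('side','pics/s25.png')
im2,c2=snap('wrist','pics/w25.png')
im3,_=snap('top','pics/t25.png')
E
```

```text
t 32.5 tcp [0.5402 0.2203 0.3775] tooly yaw -0.0859 z [ 0.0004  0.0003 -1.    ] F [-0.5116 -0.5781  0.2358] grip 0.8
```

View pics/s25.png

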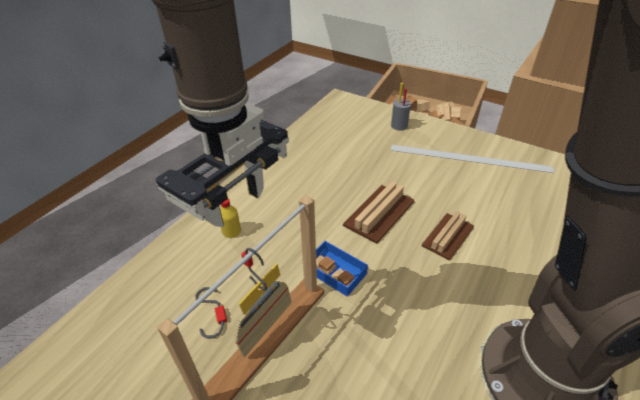

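View pics/w25.png

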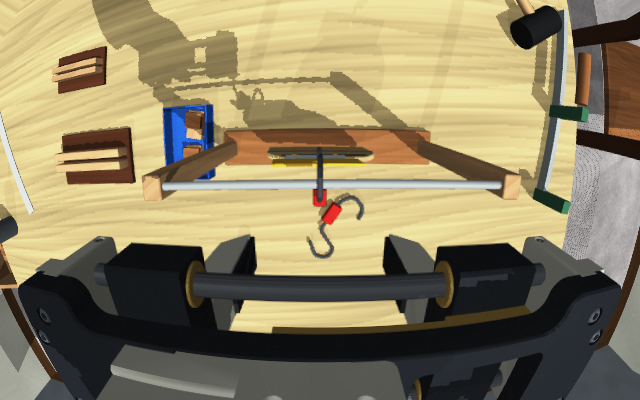

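Emit:
move_arm(moves=[{"slide": [0, 0, -5], "spin": 0}, {"slide": [0, 0, 0], "spin": 0}, {"slide": [0, 0, 0], "spin": 0}, {"slide": [0, 0, 0], "spin": 0}, {"slide": [0, 0, 0], "spin": 0}, {"slide": [0, 0, 0], "spin": 0}, {"slide": [0, 0, 0], "spin": 0}, {"slide": [0, 0, 0], "spin": 0}, {"slide": [0, 0, 0], "spin": 0}, {"slide": [0, 0, 0], "spin": 0}])

```text
t: 33.65
tcp_pos: [0.5402, 0.2204, 0.3824]
ee_rot: [0.043, 0.999, 0.0, -0.0]
force: [-0.3, -0.4, 0.4]
grip_width: 0.799
```

```bash
python3 - <<'E'
from h import *
st()
im,c=snap('side','pics/s26.png')
a=cv2.imread('pics/s25.png'); 
cv2.imwrite('pics/cmp.png',np.hstack([cv2.resize(x[230:380,170:330],None,fx=2.4,fy=3) for x in (a,im)]))
E
```

```text
t 33.65 tcp [0.5402 0.2204 0.3824] tooly yaw -0.0859 z [-0.  0. -1.] F [-0.2552 -0.3731  0.4308] grip 0.799
```

View pics/cmp.png

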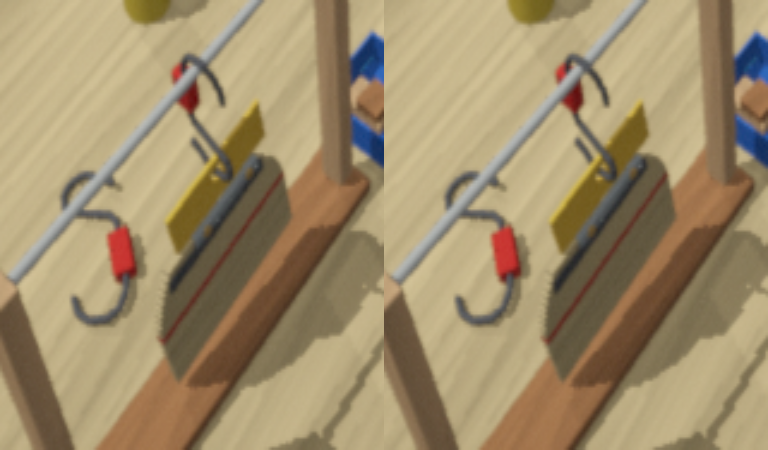

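Steady: the template hangs on the hook's lower bow, with the upper bow over the bar. The bystanders have not moved.

```bash
python3 -c "
from bench import *
print(sign_off())"
```

```text
the job is handed in; nothing more can be done
None
```

The template is hanging from the rail on the small S-hook, and I handed the job in at about 34 s of the 72 s allowed.

- **What I did:** I took the hook off the rail and fed its lower end through the tab's hole from the robot's side. I lifted the template straight out of the rack, carried it around beyond the rail, set the hook's upper bow on the bar and let go.
- **Forces:** Every wrist force I read stayed at or below about 5 N. A force read-out came only at the end of each call, so brief peaks in between would not show.
- **Last checks:** Side pictures about 1 s apart looked the same: the template hung free below the bar with no visible sway. The gripper was open and about 90 mm above the hook. The tray, blocks, glue bottle and the larger hook showed no movement by eye.
- **What disagreed:** The side camera put the hook about 2 pixels (around 3 mm) off my model throughout. I went by the wrist and top views and by feel instead. While threading the tip, its wire touched the hole's upper edge once (4.6 N) and its side (2.2 N), so I corrected by about 2.7 mm down and 1 mm sideways.

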